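Free a belt tensioner and hold it back for the new belt

ROBOT

A 7-joint arm with a two-finger parallel gripper is mounted at the origin on a cart in front of the work surface, level with it; the furniture and walls round the work are solid. World frame = base frame: x ahead of the robot, y to its left, z up, the work surface at z = 0. Lengths are in m, angles in rad, forces in N, time in s.
With the tool pointing down it reaches from about 0.425 to 0.925 m from the base axis. Payload 6.8 kg.
Tool frame: the origin (TCP) lies midway between the tips of the shut fingers; the grasp point (between the pads) lies 19 mm behind it; z points along the fingers, y is the direction in which the jaws open and shut (so a half turn about z gives the same grasp; the last joint's range is limited). The gripper opens to 85 mm and grips with 20 to 120 N. Pads are 22 mm wide; open, the fingers measure 114 mm over their backs; the gripper's body (76 mm by 85 mm) begins 54 mm behind the grasp point. The pads swing forward as they close: fully open they stand 13 mm farther back than shut.
Start: joints at [-1.317, 0.477, 0.022, 1.555, -0.011, 1.109, -0.083], TCP at [0.239, 0.631, 0.231] pointing down, gripper open.
Joint ranges: [-2.96, 2.96], [-0.34, 2.1], [-1.41, 1.46], [0.24, 2.44], [-1.37, 4.51], [0.17, 1.92], [-2.96, 2.96]. Speed limits (rad/s): [2.39, 2.39, 3.14, 3.14, 3.14, 3.14, 3.14].

INTERFACE

Orientations are given as a rotation vector (axis times angle).
In Python, from bench import r, imaging gives the robot as it stands.
- The arm moves only by the tool jog_arm, never from a script. Its argument "rows" is a list of rows, each an object with "delta_rot": the turn, a rotation vector about the tool's x, y, z in degrees, a list of three; "xyz": the shift along the tool's x, y, z in cm, a list of three; "fingers": the closure, from 0 (fully open) to 1 (shut). A call has exactly 5 rows; each row is the pose to reach, as a shift and turn from the pose measured when the call began, along the tool's axes at that moment; what a row does not reach only later rows make up. A row lasts 1/12 s, in which the tool goes at most 41.7 mm and 7.16 degrees, less where a joint would pass 70% of its speed; a pose out of reach is approached as far as the arm can. A call with a gripper value outside its range is refused whole. The fingers move at their own pace and stop on an object; "grip_force" is the grip in N (left out, the last holds). Time passes only in rows, so rows that repeat a pose let the fingers close, or fill a call up. It gives the time, the measured TCP pose, the force and the opening at its end, in the units of the state.
- r.get_obs(): the state, without advancing time (a new reading comes with each control period).
- imaging.grab_frame(name): name is "scene" or "top" or "wrist"; returns the picture (400x640x3 uint8, blue, green, red); there is no depth.
- imaging.camera_info(name): a dict with "camera_matrix" (3x3 intrinsics, pixels), "k1" (the pictures are not rectified: a ray, as slopes to the right and down, at radius r is drawn at 1 + k1 r^2 times it, then the intrinsics apply), "xyz" and "attitude" of the camera in the world. Camera axes: x right, y down, z forward; pixel columns grow to the right and rows downward; lengths in m; the calibration is good to about 2 mm. A picture is of the moment at which its call begins: read the wrist's pose just before it. camera_info takes no time and is no camera call; for the wrist camera it gives the pose at the moment of the call.
- r.hand_in(): hands the job in, once; it reports no verdict.
Trained networks look in the newest picture that a camera, given by its name, has taken for a name from the list of things; names that differ only in an ending like _2 or _b are one class to them, and where a whole thing is asked for, a point or a joint stands for the part that bears it (a point fixed in the world has none). Each returns a list of dicts, best first, with "conf" (0 to 1); they miss things now and then, are a little off and sometimes report something else, mostly with a low value. They report only what shows in the picture. A call takes as long as a camera call.
- imaging.find_in(camera, query): "position" ([column, row] in pixels, amid what is visible of it).
- imaging.cut_out(camera, query): "region" (400x640 bool, what is visible of it) and "position" ([column, row] in pixels, amid what is visible of it).
- imaging.tip_of(camera, query): "position" ([column, row] in pixels: a listed point, or the origin of a listed thing).
The state is a dict: "clock": time; "joints": joint angles; "qvel": joint speeds; "tau": joint torques, N m; "tcp_pos": TCP position; "orientation": TCP orientation; "contact_force": force on the tool from outside, world axes, zero at the start; "moment": the same for the moment, N m; "grip_width": finger opening in m.
Only numpy, scipy, OpenCV 4.12 (cv2) and the standard library are available. Lean on these libraries where they do the work, as an engineer would, in place of code of your own. Each camera call takes 0.05 s, during which the arm holds its last target.

TASK

A new belt is about to go on the press's drive unit. With the mallet, knock the unit's sprung stop pin fully home so that the tensioner arm is free, and set the mallet down on the bench clear of the unit. Then push the tensioner arm back by its upright thumb tab until the pawl has clicked behind the last of the three ratchet teeth, and finish still holding the arm pushed back a little beyond that click, so that your hand and not the pawl takes the spring; keep your fingers off the pin and leave the other things on the bench where they are.

Things in the scene. Friction and masses are not known exactly. Their poses are not given: they have to be found in the camera images.
- drive_unit: belt drive unit, fixed to the bench: low dark grey cast bed (foot 180 x 238 mm, top face 36 mm above the bench) with two fixed belt pulleys (tops 67 mm above the bench), tensioner arm, ratchet pawl and stop pin. Origin on the bench under the bed's middle, z up; local x runs from the edge nearer the stop pin and resting tab to the edge with the two pulleys, local y to the left
- tensioner_pivot (a point): middle of the tensioner arm's pivot hub, 48 mm above the bench (top of the arm's flat plate; the hub with its coil spring rises to 66 mm). The arm turns about the vertical through this point; at rest the line from here to the tab points along the unit's local (-0.34, -0.94)
- tab (a point): point in the middle of the thumb tab, 82 mm above the bench, 112 mm from the pivot axis; it moves with the arm. The tab is an upright flat steel plate at the arm's free end, 30 mm wide along the arm, 8 mm thick along its travel, 48 to 94 mm above the bench; around it nothing is higher than 66 mm. Push its face that looks to the unit's local -x: about 4 N at rest, 9 N at 0.6 rad
- tensioner_arm (a joint): angle of the tensioner arm, rad: 0 at rest, growing counterclockwise from above as the tab is pushed back (to the unit's local +x); dead stop at 0.70. A spring drives it back to 0. While the stop pin is up it blocks the arm at about 0.03. The ratchet clicks at about 0.22, 0.36 and 0.50; let go after the last it comes back to about 0.49 and rests on the pawl
- pawl (a joint): angle of the sprung ratchet pawl, rad: near 0 when its tip lies at the root of the ratchet, about 0.12 when it rides over the crest of a tooth
- stop_pin (a joint): how far the stop pin is knocked down, m: 0 up (it starts between 0 and 0.003), 0.014 fully home. It is sprung and stiff, takes about 10 N through its whole travel, and stays where it is left. The arm is free when it is home
- pin_top (a point): top of the stop pin's round steel mushroom head (25 mm across), 80 mm above the bench when up and 66 mm when home; it moves with the pin. The pin stands upright 48 mm from the tensioner's pivot and must be struck vertically down
- mallet: wooden mallet standing on its striking face: upright round head 58 mm across and 76 mm high, origin at the middle of its lower face (the striking face), local z up the head. The level handle (20 mm wide, 27 mm high) runs from the head along local -x to 140 mm from the head's axis, its own axis 46 mm above the lower face. About 0.34 kg
- mallet_face (a point): middle of the mallet's lower face, which strikes the pin
- mallet_grip (a point): point on the handle's axis 50 mm from the head's axis and 46 mm above the lower face: a good place to grip the handle across its 20 mm width (local y)
- tape_measure: round dark tape measure, 66 x 64 x 31 mm, origin under its middle; stays where it is
- metal_bar: bar of cast metal, 21 x 109 x 22 mm, origin under its middle; stays where it is

How it is judged:
On the way, in this order (a step that is already met when the one before it is completed fails the run):
1. the stop pin is knocked home by the mallet (at least 12 of its 14 mm, the mallet's face on its head) (value of joint stop_pin above 0.012 m and distance between mallet_face and pin_top below 0.03 m), for 0.05 s.
2. the mallet is set down on the bench, let go, clear of the unit (height (world z) of mallet below 0.05 m and contact force between the fingers and mallet below 0.1 N and contact force between mallet and drive_unit below 0.1 N), for 0.2 s.
3. the tensioner arm is pushed back past the last click and the pawl has dropped in (value of joint tensioner_arm above 0.51 rad and value of joint pawl below 0.05 rad), for 0.2 s.
At the end, for the whole second after the job is handed in: the fingers hold the arm with over 4 N, still, beyond the last click (over 0.51 rad, tooth clear of the pawl) with the pawl dropped in (under 0.05 rad); the pin is home (over 12 mm); the mallet rests on the bench, released, not touching the unit (all of step 2 and all of step 3 and contact force between the fingers and tensioner_arm above 4 N and velocity of joint tensioner_arm below 0.05 rad/s and value of joint stop_pin above 0.012 m and linear speed of mallet below 0.02 m/s); the arm keeps its last pose, push and grip.
It fails at once if the fingers touch the stop pin (over 1 N) (contact force between the fingers and stop_pin above 1 N).
It fails at once if the tape measure is moved by more than 30 mm (distance of tape_measure from where it was at the start of the episode above 0.03 m).
It fails at once if the metal bar is moved by more than 30 mm (distance of metal_bar from where it was at the start of the episode above 0.03 m).
It also fails if it takes over 48 s, if anything falls off the work surface, if the arm or the gripper's body presses on something with over 40 N, if the wrist force passes 120 N, or if a joint passes its speed limit or range.

## Working session

There is one attempt and no reset: what is moved stays moved. The work goes in short steps, Python scripts to look and compute and a tool call to move; the robot and the scene stay as the last step left them, time stands still between calls to the robot, and variables do not carry over. Pictures are saved under pics/ and viewed, and the job is handed in when it is done.

Besides the shell and the picture viewer there is one more tool, called after "Emit:" by a JSON object that holds its "api" and its "payload", one argument or row to a line. jog_arm: Moves the arm, as the interface text tells. Its arguments: {"type":"object","properties":{"rows":{"type":"array","items":{"type":"object","properties":{"delta_rot":{"type":"array","items":{"type":"number"}},"xyz":{"type":"array","items":{"type":"number"}},"fingers":{"type":"number"}}}},"grip_force":{"type":"number"}},"required":["rows"]}

```bash
ls; mkdir -p pics
python3 - <<'E'
from bench import r, imaging
import cv2
print(r.get_obs())
for n in ["scene","top"]:
    f=imaging.grab_frame(n); cv2.imwrite(f"pics/{n}0.png",f)
    print(n,imaging.camera_info(n))
E
```

```text
pics
{'clock': 0.0, 'joints': array([-1.31709867,  0.47779242,  0.02234473,  1.55647765, -0.01149043,
        1.10932722, -0.08310927]), 'qvel': array([-3.07305765e-05,  6.47150123e-04,  2.31016257e-03, -9.45763561e-05,
        2.36780716e-03,  2.43188936e-03, -1.20552710e-03]), 'tau': array([ 2.22968829e-04, -5.96453261e+01,  1.60793591e+00, -2.81185716e+01,
        1.24165855e-02,  9.54501535e-03, -8.20110614e-06]), 'tcp_pos': array([0.23872414, 0.63071853, 0.23031992]), 'orientation': array([-5.65163431e-01, -3.09014628e+00,  2.93232376e-03]), 'contact_force': array([-0.33975881, -0.43793581, -0.73326756]), 'moment': array([-0.00835691, -0.00757327, -0.02024502]), 'grip_width': 0.08501202604699418}
scene {'camera_matrix': array([[397.84957653,   0.        , 317.03171477],
       [  0.        , 397.84957653, 190.72931367],
       [  0.        ,   0.        ,   1.        ]]), 'k1': 0.012805821594115877, 'xyz': array([ 0.22422007, -0.51396825,  0.57223449]), 'attitude': array([-2.13156463,  0.57186291, -0.28426028])}
top {'camera_matrix': array([[444.52937885,   0.        , 323.24129422],
       [  0.        , 444.52937885, 198.2510909 ],
       [  0.        ,   0.        ,   1.        ]]), 'k1': -0.04420394533476532, 'xyz': array([0.44566318, 0.09497758, 0.98632548]), 'attitude': array([-2.17769934,  2.11553154, -0.12079742])}
```

View pics/scene0.png

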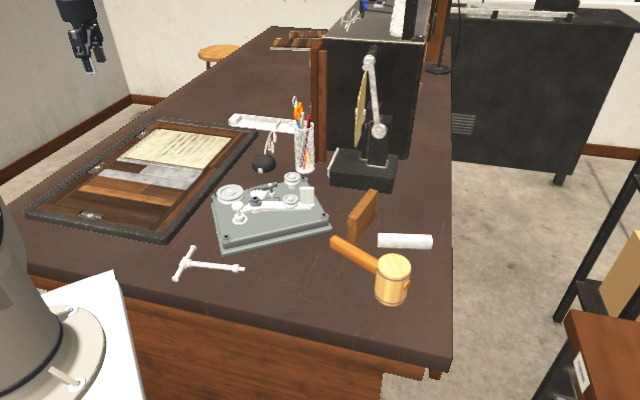

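View pics/top0.png

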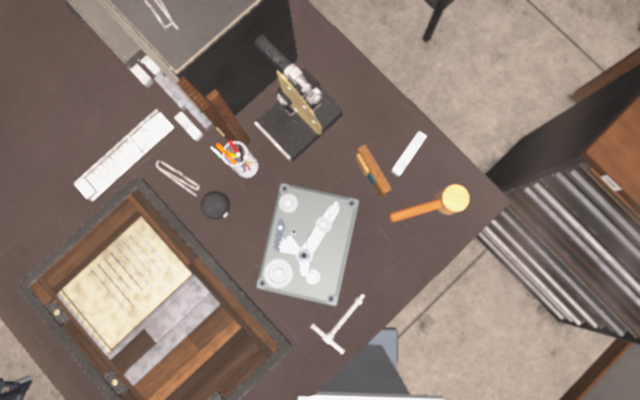

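```bash
cat > h.py <<'E'
from bench import r, imaging
import cv2, numpy as np
from scipy.spatial.transform import Rotation as R
def cam(n): 
    c=imaging.camera_info(n); return c['camera_matrix'],c['k1'],np.array(c['xyz']),R.from_rotvec(c['attitude']).as_matrix()
def ray(n,px,C=None):
    K,k1,p,M=C or cam(n)
    u=cv2.undistortPoints(np.array([[px]],float),K,np.array([k1,0,0,0,0.]))[0,0]
    d=M@np.array([u[0],u[1],1]); return p,d
def onz(n,px,z,C=None):
    p,d=ray(n,px,C); return p+d*(z-p[2])/d[2]
def proj(n,P,C=None):
    K,k1,p,M=C or cam(n)
    rv=cv2.Rodrigues(M.T)[0]; 
    return cv2.projectPoints(np.atleast_2d(np.array(P,float)),rv,-M.T@p,K,np.array([k1,0,0,0,0.]))[0][:,0]
def tri(n1,p1,n2,p2):
    a,d=ray(n1,p1);b,e=ray(n2,p2);d=d/np.linalg.norm(d);e=e/np.linalg.norm(e)
    s=np.linalg.lstsq(np.c_[d,-e],b-a,rcond=None)[0]
    A=a+d*s[0];B=b+e*s[1];return (A+B)/2,np.linalg.norm(A-B)
E
python3 - <<'E'
from h import *
np.set_printoptions(precision=4,suppress=True)
Z=dict(drive_unit=0,tensioner_pivot=.048,tab=.082,pin_top=.079,mallet=0,mallet_face=0,mallet_grip=.046,tape_measure=0,metal_bar=0)
for n in ["scene","top"]:
    for q in Z:
        for d in imaging.tip_of(n,q)[:2]:
            print(n,q,round(d['conf'],2),np.round(d['position'],1),onz(n,d['position'],Z[q]))
print(r.get_obs()['clock'])
E
```

```text
scene drive_unit 0.69 [269.8 220. ] [0.4706 0.1367 0.    ]
scene tensioner_pivot 0.84 [252.2 206.8] [0.4356 0.1416 0.048 ]
scene tab 0.63 [305.6 191.6] [0.5392 0.0908 0.082 ]
scene pin_top 0.61 [237.9 205.7] [0.3994 0.1209 0.079 ]
scene mallet 0.75 [390.6 296. ] [ 0.5704 -0.1681  0.    ]
scene mallet_face 0.88 [389.9 294.3] [ 0.5717 -0.1644  0.    ]
scene mallet_grip 0.56 [369.6 259. ] [ 0.5626 -0.1096  0.046 ]
scene tape_measure 0.85 [264.5 172. ] [0.5404 0.3251 0.    ]
scene metal_bar 0.89 [404.5 245.1] [ 0.678  -0.0781  0.    ]
top drive_unit 0.65 [307.9 242.9] [0.473  0.1444 0.    ]
top tensioner_pivot 0.86 [303.3 253.6] [0.449  0.1509 0.048 ]
top tab 0.73 [443.8 201.8] [ 0.5624 -0.1352  0.082 ]
top tab 0.59 [331.2 208.6] [0.542 0.095 0.082]
top pin_top 0.57 [310.8 274.8] [0.4069 0.1324 0.079 ]
top mallet 0.93 [445.8 204.2] [ 0.5678 -0.1605  0.    ]
top mallet_face 0.62 [446.9 202.3] [ 0.5721 -0.163   0.    ]
top mallet_face 0.52 [429.7 208.6] [ 0.5569 -0.1245  0.    ]
top mallet_grip 0.91 [426.6 209.3] [ 0.55   -0.1076  0.046 ]
top tape_measure 0.96 [218.1 204.4] [0.5529 0.3492 0.    ]
top tape_measure 0.56 [310.6 242.5] [0.4741 0.1384 0.    ]
top metal_bar 0.71 [405.9 158.1] [ 0.6703 -0.0708  0.    ]
top metal_bar 0.51 [429.2 206.7] [ 0.5611 -0.1234  0.    ]
1.0
```

Run:
```python
import cv2,numpy as np
f=cv2.imread('pics/top0.png')[170:320,240:360]; a=cv2.resize(f,None,fx=4,fy=4,interpolation=cv2.INTER_CUBIC)
g=cv2.imread('pics/scene0.png')[165:260,200:340]; b=cv2.resize(g,None,fx=5.5,fy=5.5,interpolation=cv2.INTER_CUBIC)
cv2.imwrite('pics/ct.png',a);cv2.imwrite('pics/cs.png',b)
```

```text
(no output)
```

View pics/ct.png

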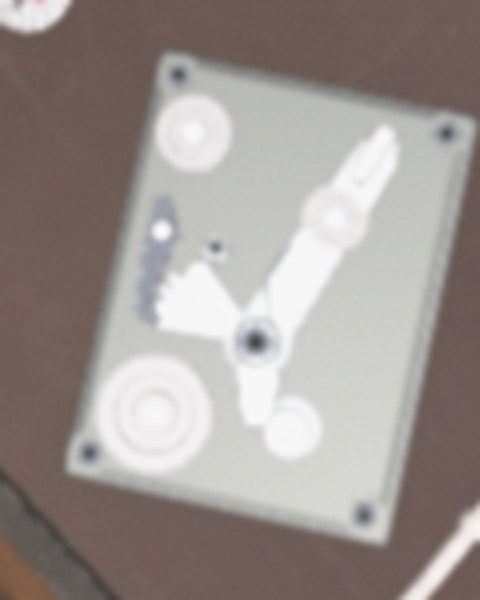

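View pics/cs.png

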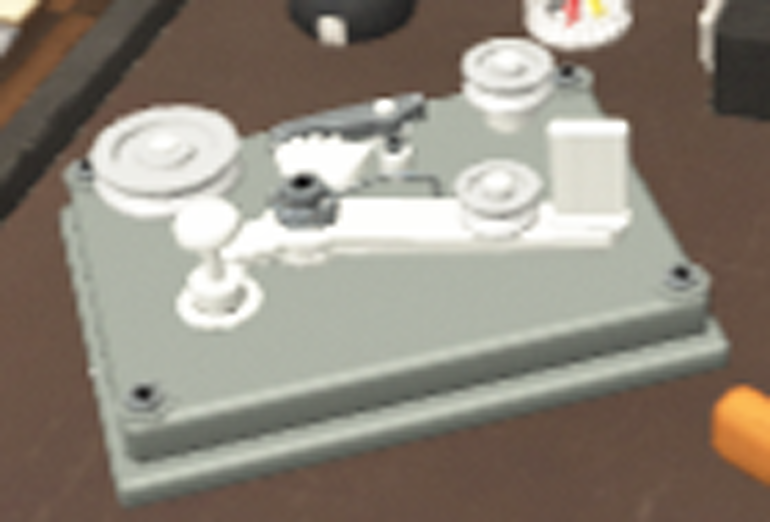

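Run:
```python
from h import *
np.set_printoptions(precision=4,suppress=True)
T=lambda x,y:(240+x/4,170+y/4); S=lambda x,y:(200+x/5.5,165+y/5.5)
c=[onz('top',T(*p),0) for p in [(163,55),(475,118),(67,470),(385,545)]]
print(c, [np.linalg.norm(c[i]-c[j]) for i,j in [(0,1),(2,3),(0,2),(1,3)]], 'mid',np.mean(c,0))
x=(c[0]-c[1])+(c[2]-c[3]); x/=np.linalg.norm(x); y=(c[2]-c[0])+(c[3]-c[1]); y/=np.linalg.norm(y); print('x',x,'y',y)
print('pivot',onz('top',T(255,341),.066),onz('scene',S(304,182),.066))
for z in (.077,.08): print('pin',onz('top',T(292,428),z),onz('scene',S(206,216),z))
print('pin tri',tri('top',T(292,428),'scene',S(206,216)))
print('tab top',onz('top',T(388,132),.094),onz('top',T(364,180),.094),onz('scene',S(550,122),.094),onz('scene',S(627,124),.094))
g=[onz('top',(x,y),.0595) for x,y in [(427,209.5)]];print(g)
```

```text
[array([0.6037, 0.2101, 0.    ]), array([0.5729, 0.034 , 0.    ]), array([0.3722, 0.2532, 0.    ]), array([0.3376, 0.0781, 0.    ])] [np.float64(0.17872688254810237), np.float64(0.17852042075441454), np.float64(0.23544821675548294), np.float64(0.239356306547702)] mid [0.4716 0.1438 0.    ]
x [0.1832 0.9831 0.    ] y [-0.983   0.1837  0.    ]
pivot [0.4456 0.1487 0.066 ] [0.4455 0.144  0.066 ]
pin [0.4026 0.1279 0.077 ] [0.401  0.1285 0.077 ]
pin [0.4027 0.1278 0.08  ] [0.4    0.1246 0.08  ]
pin tri (array([0.4018, 0.1281, 0.077 ]), np.float64(0.0016426215334786696))
tab top [0.5524 0.0836 0.094 ] [0.5277 0.095  0.094 ] [0.5289 0.0958 0.094 ] [0.5535 0.0799 0.094 ]
[array([ 0.5481, -0.1056,  0.0595])]
```

Run:
```python
import cv2,numpy as np
f=cv2.imread('pics/top0.png')[125:235,350:480]; a=cv2.resize(f,None,fx=5,fy=5,interpolation=cv2.INTER_CUBIC)
g=cv2.imread('pics/scene0.png')[225:310,320:440]; b=cv2.resize(g,None,fx=6,fy=6,interpolation=cv2.INTER_CUBIC)
cv2.imwrite('pics/mt.png',a);cv2.imwrite('pics/ms.png',b)
```

```text
(no output)
```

View pics/mt.png

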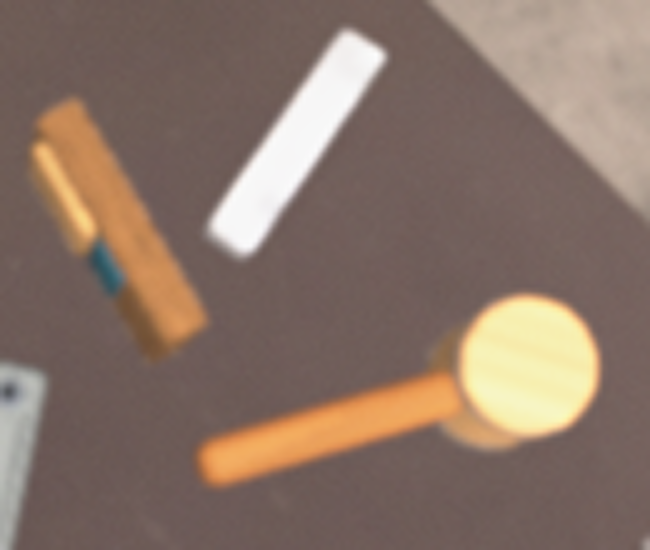

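View pics/ms.png

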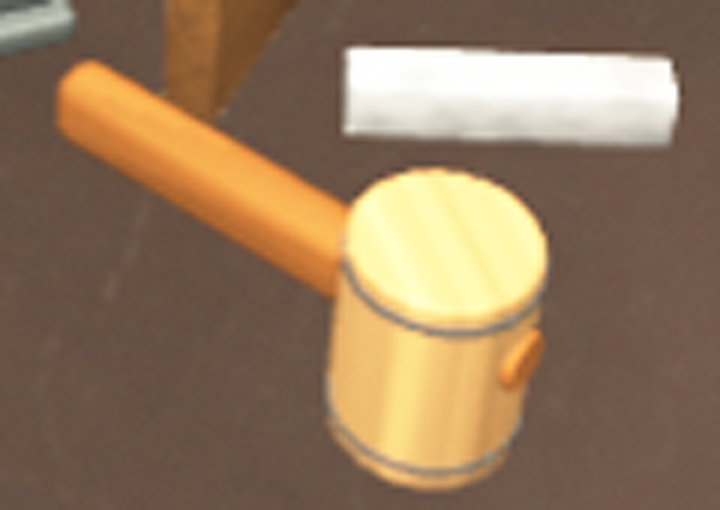

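```bash
cat >> h.py <<'E'
np.set_printoptions(precision=4,suppress=True)
def to(xyz,yaw_y=None,half=False):
    """target TCP world xyz, tool pointing down with tool y along world heading yaw_y(deg); prints shift cm / turn deg"""
    o=r.get_obs(); R0=R.from_rotvec(o['orientation']).as_matrix(); p=o['tcp_pos']
    print('t %.2f tcp'%o['clock'],p,'y head %.1f'%np.degrees(np.arctan2(R0[1,1],R0[0,1])),'toolz',R0[:,2],'F',o['contact_force'],'w %.4f'%o['grip_width'])
    out=[]
    if yaw_y is None: yaw_y=np.degrees(np.arctan2(R0[1,1],R0[0,1]))
    for a in (yaw_y,yaw_y+180):
        y=np.array([np.cos(np.radians(a)),np.sin(np.radians(a)),0]); z=np.array([0,0,-1.]); x=np.cross(y,z)
        out.append(np.degrees(R.from_matrix(R0.T@np.c_[x,y,z]).as_rotvec()))
    print(' shift cm',R0.T@(np.array(xyz)-p)*100,' turn',out[0],'or',out[1])
    print(' joints',o['joints'])
E
python3 - <<'E'
from h import *
M=lambda x,y:(350+x/5,125+y/5); S=lambda x,y:(320+x/6,225+y/6)
h=onz('top',M(529,365),.076); print('head',h,onz('scene',S(446,246),.076))
e=[onz('top',M(*p),.0595) for p in [(215,465),(330,424),(445,392)]]; print(e)
d=e[0]-e[2]; print('handle heading',np.degrees(np.arctan2(d[1],d[0])))
hd=e[0]-h; print(np.degrees(np.arctan2(hd[1],hd[0])))
u=hd[:2]/np.linalg.norm(hd[:2]); print('grip',h[:2]+.05*u)
print('metal bar',[onz('top',M(*p),.022) for p in [(365,45),(230,240)]], 'box', onz('top',M(190,335),.08))
E
```

```text
head [ 0.5718 -0.1616  0.076 ] [ 0.5697 -0.1669  0.076 ]
[array([ 0.5283, -0.0346,  0.0595]), array([ 0.5468, -0.0825,  0.0595]), array([ 0.5617, -0.1308,  0.0595])]
handle heading 109.14466093095183
108.92192365960726
grip [ 0.5556 -0.1143]
metal bar [array([ 0.7212, -0.105 ,  0.022 ]), array([ 0.6311, -0.0454,  0.022 ])] box [ 0.5798 -0.0209  0.08  ]
```

Run:
```python
from h import *
to([.5545,-.1165,.20],19)
to([.45,.27,.23],19)
```

```text
t 1.00 tcp [0.2389 0.6313 0.2313] y head 69.3 toolz [-0.  0. -1.] F [ 0.8439 -0.5581 -0.5361] w 0.0854
 shift cm [-55.9854 -58.7727   3.1269]  turn [ 0.0016 -0.0023 50.2705] or [   0.0028    0.0019 -129.7295]
 joints [-1.3171  0.477   0.0224  1.5554 -0.0115  1.1093 -0.0831]
t 1.00 tcp [0.2389 0.6313 0.2313] y head 69.3 toolz [-0.  0. -1.] F [ 0.8439 -0.5581 -0.5361] w 0.0854
 shift cm [-32.5315 -26.3236   0.1288]  turn [ 0.0016 -0.0023 50.2705] or [   0.0028    0.0019 -129.7295]
 joints [-1.3171  0.477   0.0224  1.5554 -0.0115  1.1093 -0.0831]
```

Emit:
{"api": "jog_arm", "payload": {
  "rows": [
    {"xyz": [-2.8,-2.9,0],"delta_rot": [0,0,3],"fingers": 0},
    {"xyz": [-5.6,-5.8,0],"delta_rot": [0,0,6],"fingers": 0},
    {"xyz": [-8.4,-8.7,0],"delta_rot": [0,0,9],"fingers": 0},
    {"xyz": [-11.2,-11.6,0],"delta_rot": [0,0,12],"fingers": 0},
    {"xyz": [-14.0,-14.6,0],"delta_rot": [0,0,15],"fingers": 0}
  ]
}}

```text
clock: 1.42
tcp_pos: [0.3187, 0.4435, 0.2314]
orientation: [0.967, 2.989, 0.001]
contact_force: [1.0, 0.4, 0.5]
grip_width: 0.085
```

Run:
```python
from h import *
to([.5545,-.1165,.20],19)
```

```text
t 1.42 tcp [0.3187 0.4435 0.2314] y head 54.1 toolz [ 0.0002  0.0005 -1.    ] F [0.9821 0.4017 0.5134] w 0.0850
 shift cm [-51.9215 -31.5678   3.118 ]  turn [ 0.028  -0.018  35.1294] or [   0.0235    0.0366 -144.8706]
 joints [-1.1566  0.2643  0.1138  1.8723 -0.0352  1.0064 -0.0831]
```

Emit:
{"api": "jog_arm", "payload": {
  "rows": [
    {"xyz": [-3.4,-2.1,0],"delta_rot": [0,0,3],"fingers": 0},
    {"xyz": [-6.8,-4.2,0],"delta_rot": [0,0,6],"fingers": 0},
    {"xyz": [-10.2,-6.3,0],"delta_rot": [0,0,9],"fingers": 0},
    {"xyz": [-13.6,-8.4,0],"delta_rot": [0,0,12],"fingers": 0},
    {"xyz": [-17.0,-10.4,0],"delta_rot": [0,0,15],"fingers": 0}
  ]
}}

```text
clock: 1.83
tcp_pos: [0.3959, 0.2577, 0.2317]
orientation: [-1.353, -2.835, -0.002]
contact_force: [1.7, -0.1, -0.8]
grip_width: 0.0849
```

Run:
```python
from h import *
to([.5545,-.1165,.20],19)
```

```text
t 1.83 tcp [0.3959 0.2577 0.2317] y head 39.0 toolz [ 0.0006  0.0013 -1.    ] F [ 1.6518 -0.1168 -0.8056] w 0.0849
 shift cm [-39.0689 -11.2171   3.1284]  turn [ 0.0631 -0.0479 19.9822] or [   0.0676    0.0891 -160.0178]
 joints [-0.9452  0.1362  0.2612  2.0382 -0.0433  0.971   0.0184]
```

Emit:
{"api": "jog_arm", "payload": {
  "rows": [
    {"xyz": [-3.9,-1.1,0],"delta_rot": [0,0,3],"fingers": 0},
    {"xyz": [-7.8,-2.2,0],"delta_rot": [0,0,6],"fingers": 0},
    {"xyz": [-11.7,-3.4,0],"delta_rot": [0,0,9],"fingers": 0},
    {"xyz": [-15.6,-4.5,0],"delta_rot": [0,0,12],"fingers": 0},
    {"xyz": [-19.5,-5.6,0],"delta_rot": [0,0,15],"fingers": 0}
  ]
}}

```text
clock: 2.25
tcp_pos: [0.4755, 0.069, 0.232]
orientation: [1.715, 2.632, 0.004]
contact_force: [1.4, 0.2, -0.7]
grip_width: 0.0853
```

Run:
```python
from h import *
to([.5545,-.1165,.20],19)
```

```text
t 2.25 tcp [0.4755 0.069  0.232 ] y head 23.8 toolz [ 0.0016  0.0021 -1.    ] F [ 1.4232  0.2375 -0.6564] w 0.0853
 shift cm [-20.1643  -0.2823   3.1714]  turn [ 0.1274 -0.0766  4.8428] or [   0.1171    0.1949 -175.1571]
 joints [-0.6791  0.1533  0.4553  2.0314 -0.0834  0.9719  0.2347]
```

Emit:
{"api": "jog_arm", "payload": {
  "rows": [
    {"xyz": [-4,-0.1,0.6],"delta_rot": [0,0,1],"fingers": 0},
    {"xyz": [-8,-0.1,1.2],"delta_rot": [0,0,2],"fingers": 0},
    {"xyz": [-12,-0.2,1.8],"delta_rot": [0,0,3],"fingers": 0},
    {"xyz": [-16,-0.2,2.4],"delta_rot": [0,0,4],"fingers": 0},
    {"xyz": [-20.1,-0.3,3.1],"delta_rot": [0.1,-0.1,4.8],"fingers": 0}
  ]
}}

```text
clock: 2.67
tcp_pos: [0.5549, -0.1176, 0.2008]
orientation: [1.823, 2.557, 0.002]
contact_force: [0.7, 1.6, 0.3]
grip_width: 0.0852
```

Run:
```python
from h import *
to([.5545,-.1165,.10],19)
C=cam('wrist')
f=imaging.grab_frame('wrist'); cv2.imwrite('pics/w1.png',f)
for q,z in [('mallet_grip',.046),('mallet',0)]:
  for d in imaging.tip_of('wrist',q)[:2]: print(q,d['conf'],d['position'],onz('wrist',d['position'],z,C))
print(proj('wrist',[[.5545,-.1165,.0595],[.571,-.164,.076],[.527,-.034,.0595]],C))
```

```text
t 2.67 tcp [ 0.5549 -0.1176  0.2008] y head 19.0 toolz [ 0.0016  0.0001 -1.    ] F [0.6806 1.6139 0.2951] w 0.0852
 shift cm [ 0.1247 -0.0159 10.08  ]  turn [0.09   0.0256 0.0338] or [  -0.0402    0.1414 -179.9661]
 joints [-0.3354  0.3656  0.5519  1.8796 -0.2316  0.9581  0.6532]
mallet_grip 0.77 [325.7, 173.8] [ 0.5563 -0.1133  0.046 ]
mallet 0.55 [324.8, 210.2] [ 0.573  -0.1625 -0.    ]
[[322.7031 180.635 ]
 [322.8581 242.7444]
 [323.9722  72.1252]]
```

View pics/w1.png

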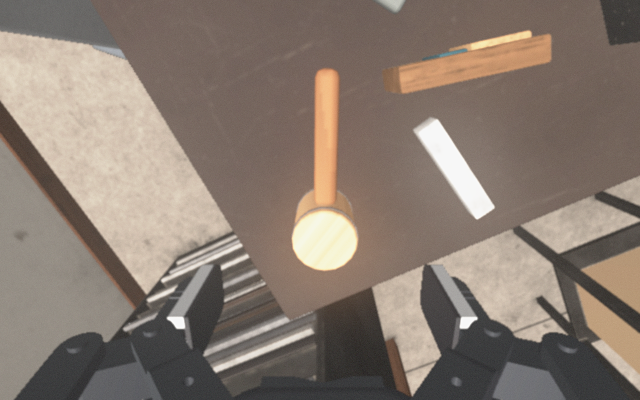

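Emit:
{"api": "jog_arm", "payload": {
  "rows": [
    {"xyz": [0.1,0.1,4],"delta_rot": [0,0,0],"fingers": 0},
    {"xyz": [0.1,0.1,8],"delta_rot": [0,0,0],"fingers": 0},
    {"xyz": [0.1,0.1,12],"delta_rot": [0,0,0],"fingers": 0},
    {"xyz": [0.1,0.1,15],"delta_rot": [0,0,0],"fingers": 0},
    {"xyz": [0.1,0.1,17.3],"delta_rot": [0.1,0,0],"fingers": 0}
  ]
}}

```text
clock: 3.23
tcp_pos: [0.5533, -0.1172, 0.0247]
orientation: [-1.827, -2.552, 0.006]
contact_force: [0.7, 0.5, 0.9]
grip_width: 0.0854
```

Emit:
{"api": "jog_arm", "payload": {
  "rows": [
    {"xyz": [0,0,0],"delta_rot": [0,0,0],"fingers": 1},
    {"xyz": [0,0,0],"delta_rot": [0,0,0],"fingers": 1},
    {"xyz": [0,0,0],"delta_rot": [0,0,0],"fingers": 1},
    {"xyz": [0,0,0],"delta_rot": [0,0,0],"fingers": 1},
    {"xyz": [0,0,0],"delta_rot": [0,0,0],"fingers": 1}
  ],
  "grip_force": 80
}}

```text
clock: 3.65
tcp_pos: [0.5548, -0.1171, 0.0266]
orientation: [1.828, 2.555, -0.003]
contact_force: [0.7, 0.3, 0.1]
grip_width: 0.0253
```

Emit:
{"api": "jog_arm", "payload": {
  "rows": [
    {"xyz": [0,0,0],"delta_rot": [0,0,0],"fingers": 1},
    {"xyz": [0,0,0],"delta_rot": [0,0,0],"fingers": 1},
    {"xyz": [0,0,0],"delta_rot": [0,0,0],"fingers": 1},
    {"xyz": [0,0,-1],"delta_rot": [0,0,0],"fingers": 1},
    {"xyz": [0,0,-3],"delta_rot": [0,0,0],"fingers": 1}
  ]
}}

```text
clock: 4.07
tcp_pos: [0.5525, -0.1167, 0.0552]
orientation: [-1.826, -2.551, 0.007]
contact_force: [-0.5, -0.3, -4.0]
grip_width: 0.0188
```

Emit:
{"api": "jog_arm", "payload": {
  "rows": [
    {"xyz": [0,0,-3],"delta_rot": [0,0,0],"fingers": 1},
    {"xyz": [0,0,-6],"delta_rot": [0,0,0],"fingers": 1},
    {"xyz": [0,0,-9],"delta_rot": [0,0,0],"fingers": 1},
    {"xyz": [0,0,-11.5],"delta_rot": [0,0,0],"fingers": 1},
    {"xyz": [0,0,-11.5],"delta_rot": [0,0,0],"fingers": 1}
  ]
}}

```text
clock: 4.48
tcp_pos: [0.5559, -0.1177, 0.1757]
orientation: [1.829, 2.552, -0.0]
contact_force: [2.0, 0.1, -2.5]
grip_width: 0.0187
```

Run:
```python
from h import *
# mallet frame in tool: handle heading ~109 when y head 19
to([.55,-.12,.17],19)
C=cam('wrist')
f=imaging.grab_frame('wrist'); cv2.imwrite('pics/w2.png',f)
f=imaging.grab_frame('scene'); cv2.imwrite('pics/s2.png',f)
for n in('wrist','scene'):
  for d in imaging.tip_of(n,'mallet_face')[:2]: print(n,d['conf'],d['position'])
```

```text
t 4.48 tcp [ 0.5559 -0.1177  0.1757] y head 18.7 toolz [ 0.0019 -0.0015 -1.    ] F [ 2.0179  0.0913 -2.4551] w 0.0187
 shift cm [-0.0245 -0.6285  0.5646]  turn [ 0.0722  0.1175 -0.2547] or [  0.1842  -0.1132 179.7452]
 joints [-0.33    0.4005  0.5491  1.901  -0.2595  0.9085  0.6716]
scene 0.85 [397.2, 232.9]
```

View pics/w2.png

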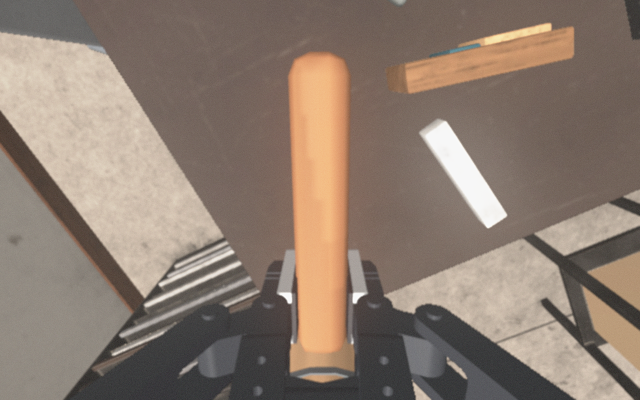

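View pics/s2.png

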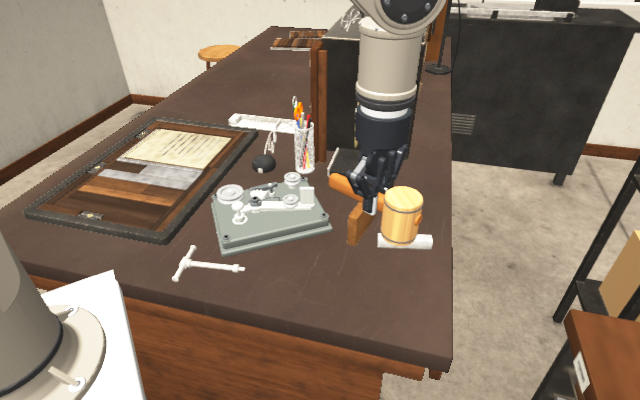

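Run:
```python
from h import *
to([.4143,.1754,.175],-15)
```

```text
t 4.68 tcp [ 0.5518 -0.1161  0.169 ] y head 18.8 toolz [-0.0092 -0.0006 -1.    ] F [-0.2641  1.2715 -5.5857] w 0.0189
 shift cm [32.0316 -3.6253 -0.4951]  turn [-0.5364  0.0187 33.8089] or [  -0.0246   -0.7049 -146.1895]
 joints [-0.3284  0.408   0.5447  1.9082 -0.2616  0.9053  0.6731]
```

Emit:
{"api": "jog_arm", "payload": {
  "rows": [
    {"xyz": [4,-0.4,0],"delta_rot": [0,0,4],"fingers": 1},
    {"xyz": [8,-0.9,0],"delta_rot": [0,0,8],"fingers": 1},
    {"xyz": [12,-1.3,0],"delta_rot": [0,0,12],"fingers": 1},
    {"xyz": [16,-1.8,-0.2],"delta_rot": [-0.2,0,16],"fingers": 1},
    {"xyz": [20,-2.3,-0.4],"delta_rot": [-0.4,0,20],"fingers": 1}
  ]
}}

```text
clock: 5.1
tcp_pos: [0.4634, 0.0667, 0.1721]
orientation: [-2.247, -2.192, 0.007]
contact_force: [1.4, -0.0, -3.7]
grip_width: 0.0192
```

Run:
```python
from h import *
to([.4143,.1754,.175],-15)
```

```text
t 5.10 tcp [0.4634 0.0667 0.1721] y head -1.4 toolz [-0.0052 -0.0011 -1.    ] F [ 1.4493 -0.0137 -3.713 ] w 0.0192
 shift cm [10.7402 -5.1756 -0.279 ]  turn [-0.2891  0.1077 13.575 ] or [  -0.1571   -0.4218 -166.4244]
 joints [-0.7997  0.2382  0.6093  2.123  -0.183   0.8358 -0.1044]
```

Emit:
{"api": "jog_arm", "payload": {
  "rows": [
    {"xyz": [2.7,-1.3,0],"delta_rot": [0,0,4],"fingers": 1},
    {"xyz": [5.4,-2.6,0],"delta_rot": [0,0,8],"fingers": 1},
    {"xyz": [8.1,-3.9,-0.1],"delta_rot": [0,0,11],"fingers": 1},
    {"xyz": [10.7,-5.2,-0.3],"delta_rot": [-0.3,0.1,13.5],"fingers": 1},
    {"xyz": [10.7,-5.2,-0.3],"delta_rot": [-0.3,0.1,13.5],"fingers": 1}
  ]
}}

```text
clock: 5.52
tcp_pos: [0.4106, 0.1801, 0.174]
orientation: [-2.484, -1.92, 0.003]
contact_force: [0.3, 0.2, -4.6]
grip_width: 0.0189
```

Run:
```python
from h import *
to([.4143,.1754,.12],-15)
f=imaging.grab_frame('scene'); cv2.imwrite('pics/s3.png',cv2.resize(f[120:280,150:390],None,fx=3.3,fy=3.3))
f=imaging.grab_frame('top'); cv2.imwrite('pics/t3.png',cv2.resize(f[150:330,220:400],None,fx=3.3,fy=3.3))
for n in('scene','top'):
  for q in ('mallet_face','pin_top'):
    for d in imaging.tip_of(n,q)[:2]: print(n,q,d['conf'],d['position'],onz(n,d['position'],.147 if q[0]=='m' else .079))
```

```text
t 5.52 tcp [0.4106 0.1801 0.174 ] y head -14.6 toolz [-0.0028  0.0001 -1.    ] F [ 0.3203  0.1892 -4.6439] w 0.0189
 shift cm [-0.3624  0.4873  5.3982]  turn [-0.1539  0.0359  0.3996] or [  -0.0563   -0.2411 -179.6002]
 joints [-1.0751  0.1923  0.5947  2.1638 -0.1481  0.8258 -0.6427]
scene mallet_face 0.92 [231.9, 177.6] [0.3969 0.1231 0.147 ]
scene mallet_face 0.62 [238.6, 205.5] [0.3765 0.0333 0.147 ]
scene pin_top 0.65 [237.9, 204.5] [0.4008 0.1247 0.079 ]
top mallet_face 0.58 [308.1, 278.3] [0.4032 0.1344 0.147 ]
```

View pics/s3.png

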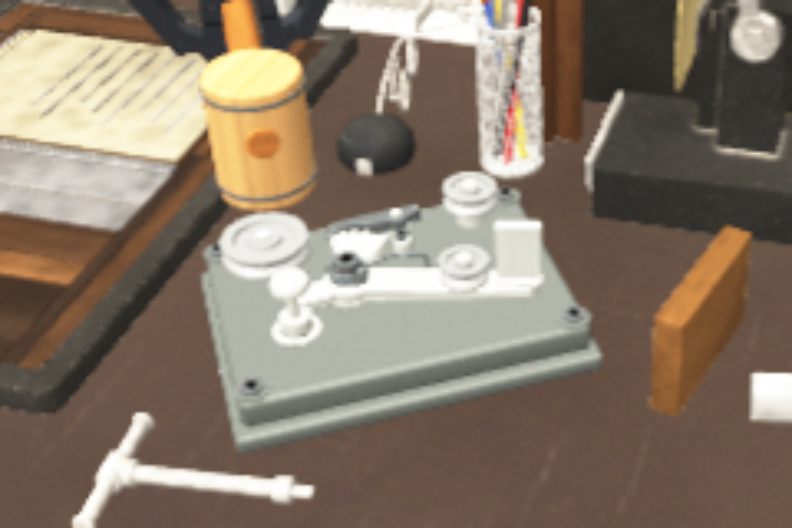

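View pics/t3.png

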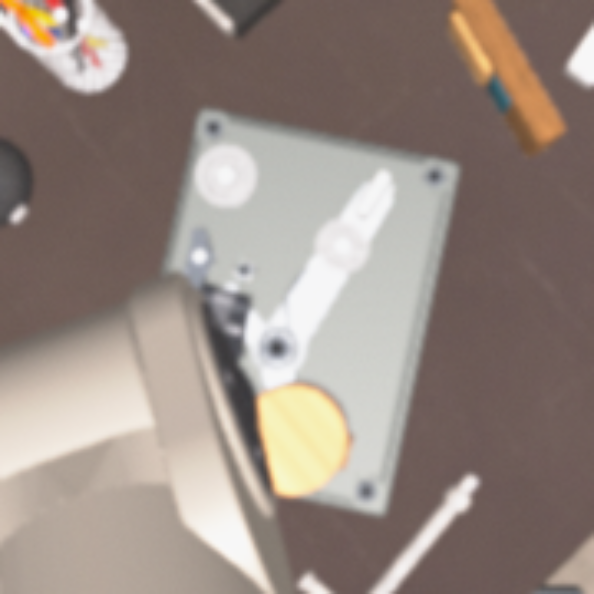

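Emit:
{"api": "jog_arm", "payload": {
  "rows": [
    {"xyz": [-0.3,0.5,1],"delta_rot": [0,0,0.4],"fingers": 1},
    {"xyz": [-0.3,0.5,2.5],"delta_rot": [0,0,0.4],"fingers": 1},
    {"xyz": [-0.3,0.5,4],"delta_rot": [0,0,0.4],"fingers": 1},
    {"xyz": [-0.3,0.5,5],"delta_rot": [0,0,0.4],"fingers": 1},
    {"xyz": [-0.3,0.5,5],"delta_rot": [0,0,0.4],"fingers": 1}
  ]
}}

```text
clock: 6.23
tcp_pos: [0.4173, 0.1678, 0.123]
orientation: [2.501, 1.9, -0.008]
contact_force: [-0.6, -0.3, -3.5]
grip_width: 0.0189
```

Run:
```python
from h import *
f=imaging.grab_frame('scene'); cv2.imwrite('pics/s4.png',cv2.resize(f[120:280,150:390],None,fx=3.3,fy=3.3))
f=imaging.grab_frame('top'); cv2.imwrite('pics/t4.png',cv2.resize(f[150:330,220:400],None,fx=3.3,fy=3.3))
to([.4143,.1754,.12],-15)
o=r.get_obs(); Rm=R.from_rotvec(o['orientation']).as_matrix(); hc=o['tcp_pos']-.0496*Rm[:,0]+.0266*Rm[:,2]; print('face',hc)
```

```text
t 6.33 tcp [0.4185 0.1686 0.1247] y head -15.5 toolz [-0.001  -0.0021 -1.    ] F [ 0.0585 -0.0253 -3.427 ] w 0.0188
 shift cm [ 0.5457 -0.5826  0.4706]  turn [-0.021   0.1303 -0.5155] or [  0.2041   0.0328 179.4844]
 joints [-1.0064  0.2917  0.5702  2.201  -0.2385  0.7089 -0.5437]
face [0.4052 0.1207 0.0982]
```

View pics/s4.png

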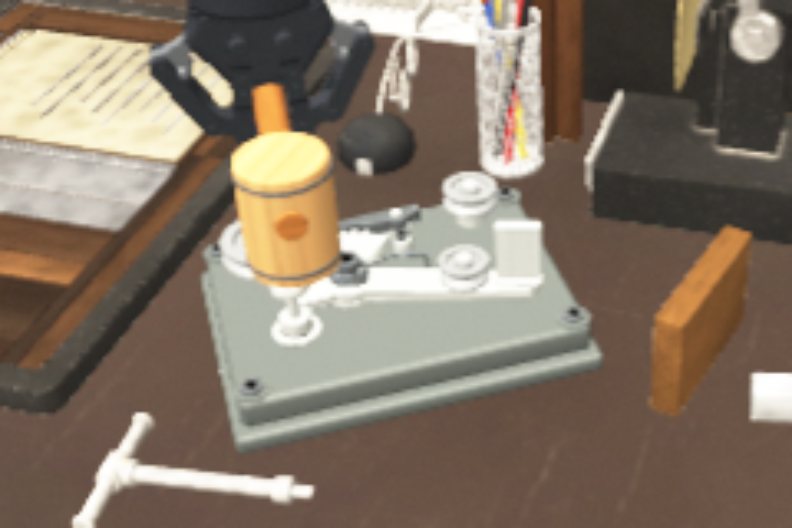

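View pics/t4.png

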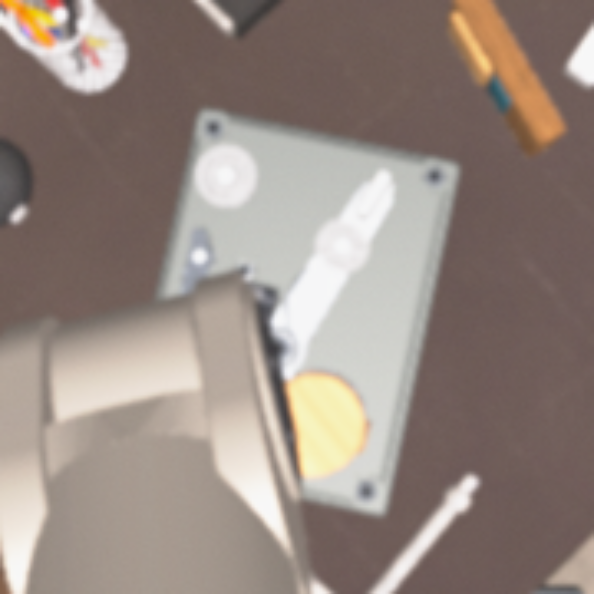

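Emit:
{"api": "jog_arm", "payload": {
  "rows": [
    {"xyz": [0.4,-0.4,0.3],"delta_rot": [0,0,0],"fingers": 1},
    {"xyz": [0.5,-0.6,0.7],"delta_rot": [0,0,-0.4],"fingers": 1},
    {"xyz": [0.5,-0.6,0.9],"delta_rot": [0,0,-0.5],"fingers": 1},
    {"xyz": [0.5,-0.6,0.9],"delta_rot": [0,0,-0.5],"fingers": 1},
    {"xyz": [0.5,-0.6,0.9],"delta_rot": [0,0,-0.5],"fingers": 1}
  ]
}}

```text
clock: 6.75
tcp_pos: [0.414, 0.1751, 0.1158]
orientation: [2.492, 1.912, -0.003]
contact_force: [-0.7, -0.4, -3.8]
grip_width: 0.0189
```

```bash
cat > face.py <<'E'
from h import *
to([.4143,.1754,.091],-15)
o=r.get_obs(); Rm=R.from_rotvec(o['orientation']).as_matrix(); hc=o['tcp_pos']-.0496*Rm[:,0]+.0266*Rm[:,2]; print('face',hc)
E
python3 face.py
```

```text
t 6.75 tcp [0.414  0.1751 0.1158] y head -15.0 toolz [-0.0009 -0.002  -1.    ] F [-0.6602 -0.441  -3.766 ] w 0.0189
 shift cm [0.0429 0.0262 2.4789]  turn [-0.0216  0.1236 -0.001 ] or [  0.1942   0.034  179.9989]
 joints [-1.0113  0.3057  0.5572  2.2108 -0.2517  0.6864 -0.5404]
face [0.4011 0.1271 0.0893]
```

Face is over the pin, 9 mm above. Press down to home.

Emit:
{"api": "jog_arm", "payload": {
  "rows": [
    {"xyz": [0,0,0.7],"delta_rot": [0,0,0],"fingers": 1},
    {"xyz": [0,0,1.3],"delta_rot": [0,0,0],"fingers": 1},
    {"xyz": [0,0,1.8],"delta_rot": [0,0,0],"fingers": 1},
    {"xyz": [0,0,2.3],"delta_rot": [0,0,0],"fingers": 1},
    {"xyz": [0,0,2.5],"delta_rot": [0,0,0],"fingers": 1}
  ],
  "grip_force": 110
}}

```text
clock: 7.17
tcp_pos: [0.4154, 0.1764, 0.0913]
orientation: [2.492, 1.913, 0.001]
contact_force: [-0.5, 4.9, 15.7]
grip_width: 0.0184
```

```bash
python3 face.py
```

```text
t 7.17 tcp [0.4154 0.1764 0.0913] y head -15.0 toolz [ 0.0009 -0.     -1.    ] F [-0.5113  4.8908 15.7209] w 0.0184
 shift cm [-0.12   -0.0767  0.0285]  turn [ 0.0482 -0.0125  0.0166] or [   0.0196    0.0757 -179.9834]
 joints [-0.9783  0.3552  0.5245  2.2241 -0.3003  0.6277 -0.4974]
face [0.4026 0.1284 0.0647]
```

Emit:
{"api": "jog_arm", "payload": {
  "rows": [
    {"xyz": [0,0,0.2],"delta_rot": [0,0,0],"fingers": 1},
    {"xyz": [0,0,0.3],"delta_rot": [0,0,0],"fingers": 1},
    {"xyz": [0,0,0.4],"delta_rot": [0,0,0],"fingers": 1},
    {"xyz": [0,0,0.4],"delta_rot": [0,0,0],"fingers": 1},
    {"xyz": [0,0,0.4],"delta_rot": [0,0,0],"fingers": 1}
  ]
}}

```text
clock: 7.58
tcp_pos: [0.4169, 0.1783, 0.089]
orientation: [-2.491, -1.912, -0.007]
contact_force: [-4.6, 3.7, 26.1]
grip_width: 0.0186
```

```bash
python3 face.py
python3 - <<'E'
from h import *
f=imaging.grab_frame('scene'); cv2.imwrite('pics/s5.png',cv2.resize(f[140:260,180:360],None,fx=4.4,fy=4.4,interpolation=2))
E
```

```text
t 7.58 tcp [0.4169 0.1783 0.089 ] y head -15.0 toolz [ 0.0025  0.0036 -1.    ] F [-4.6438  3.7353 26.0586] w 0.0186
 shift cm [-0.3482 -0.1776 -0.2023]  turn [ 0.0851 -0.234   0.0276] or [   0.3675    0.1336 -179.972 ]
 joints [-0.9728  0.3611  0.5183  2.2225 -0.3091  0.621  -0.4906]
face [0.4042 0.1305 0.0622]
```

View pics/s5.png

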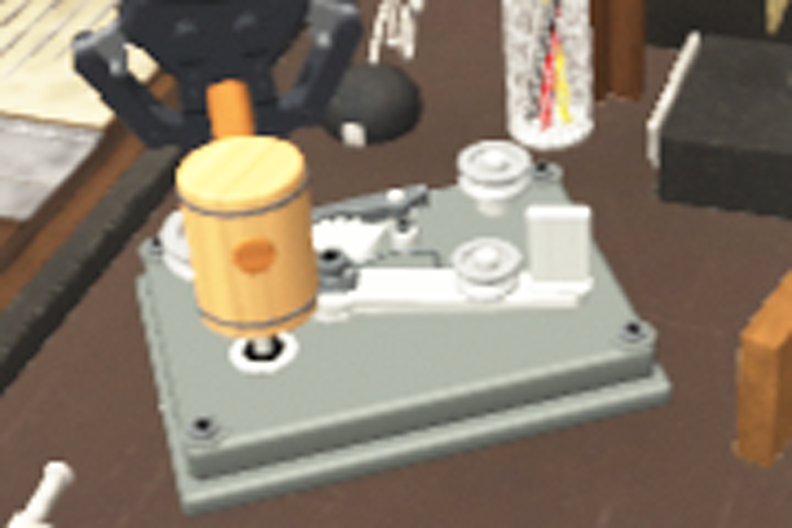

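Emit:
{"api": "jog_arm", "payload": {
  "rows": [
    {"xyz": [0,0,-1],"delta_rot": [0,0,0],"fingers": 1},
    {"xyz": [0,0,-3],"delta_rot": [0,0,0],"fingers": 1},
    {"xyz": [0,0,-5.5],"delta_rot": [0,0,0],"fingers": 1},
    {"xyz": [0,0,-8],"delta_rot": [0,0,0],"fingers": 1},
    {"xyz": [0,0,-9],"delta_rot": [0,0,0],"fingers": 1}
  ]
}}

```text
clock: 8.05
tcp_pos: [0.4176, 0.1781, 0.1808]
orientation: [-2.492, -1.911, -0.011]
contact_force: [1.1, 0.3, -5.3]
grip_width: 0.0186
```

Run:
```python
from h import *
f=imaging.grab_frame('scene'); cv2.imwrite('pics/s6.png',cv2.resize(f[120:260,180:360],None,fx=4.2,fy=4.2,interpolation=2))
for d in imaging.tip_of('scene','pin_top')[:2]: print(d['conf'],d['position'],onz('scene',d['position'],.066))
print(proj('scene',[[.4015,.128,.066],[.4015,.128,.077]]))
to([.5548,-.1171,.175],19)
```

```text
0.47 [240.1, 208.7] [0.4043 0.1258 0.066 ]
0.36 [403.4, 241.9] [ 0.6295 -0.1207  0.066 ]
[[238.4072 208.5583]
 [237.7503 204.3235]]
t 8.15 tcp [0.4174 0.1786 0.1798] y head -15.0 toolz [ 0.0046  0.006  -1.    ] F [-1.235   0.3055 -4.8222] w 0.0185
 shift cm [-25.023   20.9047   0.3636]  turn [  0.2808  -0.3363 -33.9588] or [ -0.4416  -0.3687 146.0402]
 joints [-1.0784  0.1885  0.6113  2.1533 -0.1503  0.8321 -0.6356]
```

View pics/s6.png

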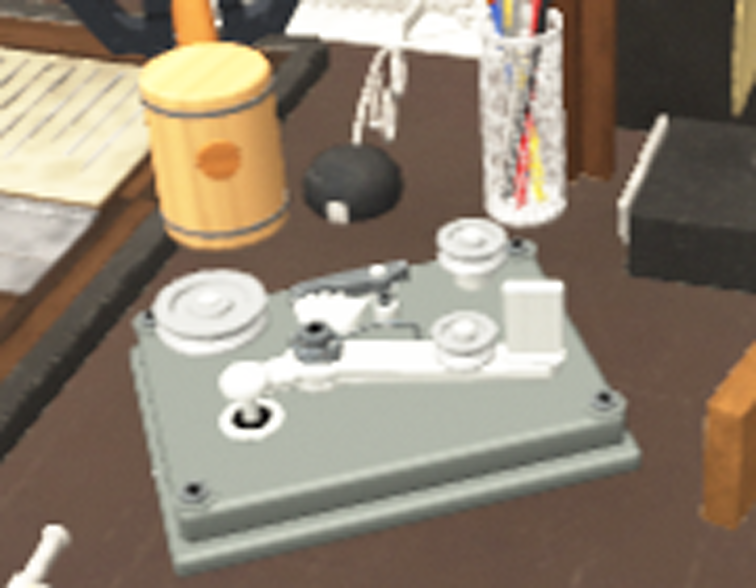

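Emit:
{"api": "jog_arm", "payload": {
  "rows": [
    {"xyz": [-3,2.5,0],"delta_rot": [0,0,-4],"fingers": 1},
    {"xyz": [-6,5,0],"delta_rot": [0,0,-9],"fingers": 1},
    {"xyz": [-9,7.5,0],"delta_rot": [0,0,-14],"fingers": 1},
    {"xyz": [-12,10,0],"delta_rot": [0,0,-18],"fingers": 1},
    {"xyz": [-15,12.5,0.2],"delta_rot": [0.2,-0.3,-22],"fingers": 1}
  ]
}}

```text
clock: 8.57
tcp_pos: [0.4987, -0.0004, 0.1752]
orientation: [-2.075, -2.356, 0.001]
contact_force: [0.2, 0.1, -4.1]
grip_width: 0.0188
```

Run:
```python
from h import *
to([.5548,-.1171,.14],19)
```

```text
t 8.57 tcp [ 0.4987 -0.0004  0.1752] y head 7.3 toolz [-0.0019  0.0008 -1.    ] F [ 0.2097  0.0942 -4.0602] w 0.0188
 shift cm [-12.2879   4.0966   3.4962]  turn [ -0.0936  -0.071  -11.7311] or [ -0.1046   0.1379 168.2688]
 joints [-0.6425  0.2911  0.6224  2.0576 -0.2239  0.8595  0.2344]
```

Emit:
{"api": "jog_arm", "payload": {
  "rows": [
    {"xyz": [-3.7,1.2,0],"delta_rot": [0,0,-3.5],"fingers": 1},
    {"xyz": [-7.4,2.4,0.5],"delta_rot": [0,0,-7],"fingers": 1},
    {"xyz": [-11,3.6,1.5],"delta_rot": [0,0,-11],"fingers": 1},
    {"xyz": [-12.3,4.1,3.5],"delta_rot": [0,0,-11.7],"fingers": 1},
    {"xyz": [-12.3,4.1,5.5],"delta_rot": [0,0,-11.7],"fingers": 1}
  ]
}}

```text
clock: 8.98
tcp_pos: [0.5552, -0.1227, 0.1176]
orientation: [-1.832, -2.552, 0.004]
contact_force: [0.1, 0.4, -4.7]
grip_width: 0.0187
```

Run:
```python
from h import *
to([.5548,-.1171,.028],19)
f=imaging.grab_frame('scene'); cv2.imwrite('pics/s7.png',cv2.resize(f[120:310,240:460],None,fx=3.5,fy=3.1,interpolation=2))
```

```text
t 8.98 tcp [ 0.5552 -0.1227  0.1176] y head 18.7 toolz [-0.0017 -0.0022 -1.    ] F [ 0.1292  0.4418 -4.7353] w 0.0187
 shift cm [0.5602 0.1605 8.957 ]  turn [-0.1315  0.0866 -0.339 ] or [  0.1358   0.2062 179.6608]
 joints [-0.3071  0.4886  0.5404  1.9416 -0.3389  0.8029  0.7463]
```

View pics/s7.png

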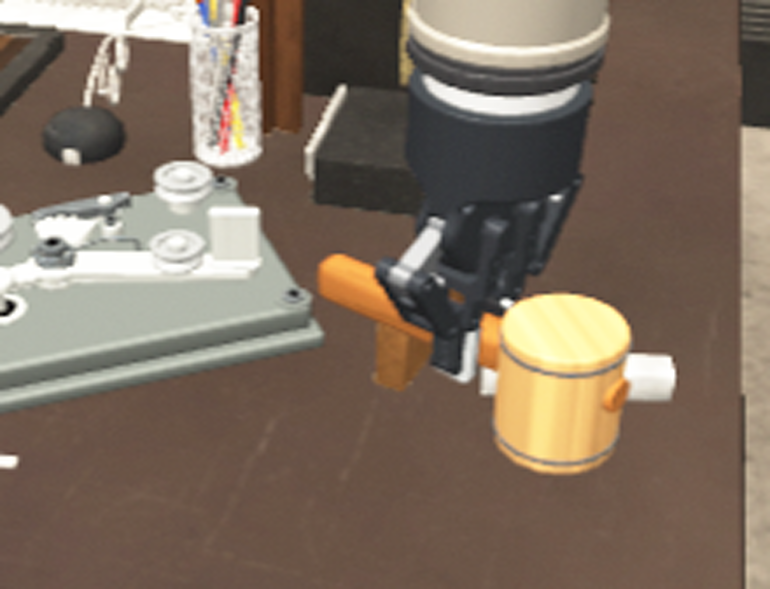

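Emit:
{"api": "jog_arm", "payload": {
  "rows": [
    {"xyz": [0.3,0.1,2.5],"delta_rot": [0,0,0],"fingers": 1},
    {"xyz": [0.5,0.1,5],"delta_rot": [0,0,0],"fingers": 1},
    {"xyz": [0.5,0.1,7],"delta_rot": [0,0,0],"fingers": 1},
    {"xyz": [0.5,0.1,8.2],"delta_rot": [0,0,0],"fingers": 1},
    {"xyz": [0.5,0.1,8.7],"delta_rot": [0,0,0],"fingers": 1}
  ]
}}

```text
clock: 9.45
tcp_pos: [0.547, -0.1122, 0.025]
orientation: [-1.819, -2.541, 0.011]
contact_force: [-21.8, 12.2, 59.9]
grip_width: 0.0185
```

Emit:
{"api": "jog_arm", "payload": {
  "rows": [
    {"xyz": [0,0,0],"delta_rot": [0,0,0],"fingers": 1},
    {"xyz": [0,0,0],"delta_rot": [0,0,0],"fingers": 1},
    {"xyz": [0,0,0.1],"delta_rot": [0,0,0],"fingers": 1},
    {"xyz": [0,0,0.1],"delta_rot": [0,0,0],"fingers": 1},
    {"xyz": [0,0,0.1],"delta_rot": [0,0,0],"fingers": 1}
  ]
}}

```text
clock: 9.87
tcp_pos: [0.5471, -0.1126, 0.0256]
orientation: [-1.82, -2.54, 0.01]
contact_force: [-5.8, 1.1, 13.6]
grip_width: 0.0188
```

Emit:
{"api": "jog_arm", "payload": {
  "rows": [
    {"xyz": [0,0,-0.1],"delta_rot": [0,0,0],"fingers": 1},
    {"xyz": [0,0,-0.1],"delta_rot": [0,0,0],"fingers": 0.5},
    {"xyz": [0,0,-0.1],"delta_rot": [0,0,0],"fingers": 0},
    {"xyz": [0,0,-0.1],"delta_rot": [0,0,0],"fingers": 0},
    {"xyz": [0,0,-0.1],"delta_rot": [0,0,0],"fingers": 0}
  ]
}}

```text
clock: 10.28
tcp_pos: [0.5473, -0.1125, 0.0266]
orientation: [-1.82, -2.541, 0.01]
contact_force: [0.3, 0.5, 0.3]
grip_width: 0.0666
```

Emit:
{"api": "jog_arm", "payload": {
  "rows": [
    {"xyz": [0,0,0],"delta_rot": [0,0,0],"fingers": 0},
    {"xyz": [0,0,0],"delta_rot": [0,0,0],"fingers": 0},
    {"xyz": [0,0,0],"delta_rot": [0,0,0],"fingers": 0},
    {"xyz": [0,0,0],"delta_rot": [0,0,0],"fingers": 0},
    {"xyz": [0,0,-0.5],"delta_rot": [0,0,0],"fingers": 0}
  ]
}}

```text
clock: 10.7
tcp_pos: [0.5467, -0.1124, 0.031]
orientation: [-1.819, -2.54, 0.011]
contact_force: [-0.3, -0.4, -0.2]
grip_width: 0.0852
```

Emit:
{"api": "jog_arm", "payload": {
  "rows": [
    {"xyz": [0,0,-2],"delta_rot": [0,0,0],"fingers": 0},
    {"xyz": [0,0,-5],"delta_rot": [0,0,0],"fingers": 0},
    {"xyz": [0,0,-8],"delta_rot": [0,0,0],"fingers": 0},
    {"xyz": [0,0,-11],"delta_rot": [0,0,0],"fingers": 0},
    {"xyz": [0,0,-14],"delta_rot": [0,0,0],"fingers": 0}
  ]
}}

```text
clock: 11.12
tcp_pos: [0.549, -0.1132, 0.1727]
orientation: [-1.819, -2.54, 0.011]
contact_force: [0.6, -0.0, 0.3]
grip_width: 0.0855
```

Run:
```python
from h import *
to([.5548,-.1171,.028],19)
f=imaging.grab_frame('scene'); cv2.imwrite('pics/s8.png',cv2.resize(f[120:310,200:460],None,fx=3,fy=3,interpolation=2))
```

```text
t 11.12 tcp [ 0.549  -0.1132  0.1727] y head 18.8 toolz [-0.0185  0.0044 -0.9998] F [ 0.5798 -0.0238  0.253 ] w 0.0855
 shift cm [-0.7017  0.6572 14.4508]  turn [-0.9192 -0.581  -0.2381] or [ -0.9115   1.442  179.7538]
 joints [-0.3623  0.4105  0.5869  1.9071 -0.2814  0.9257  0.6891]
```

View pics/s8.png

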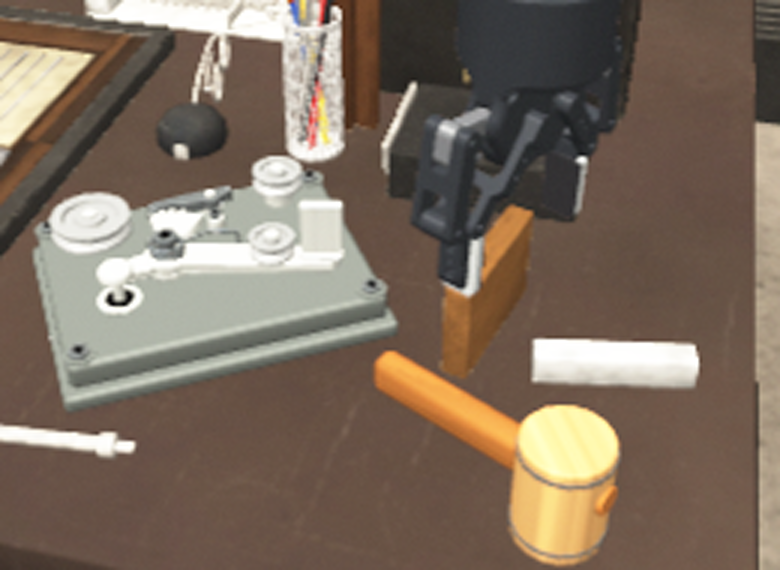

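```bash
python3 - <<'E'
from h import *
print(cam('wrist')[2]-r.get_obs()['tcp_pos'])
for a,b in [((316,132),(359,142)),((282,72),(367,72)),((318,96),(380,130)),((290,70),(372,62)),((293,157),(330,178)),((340,110),(394,190)),((256,123),(330,150))]:
    print(a,b,tri('top',a,'scene',b))
E
python3 - <<'E'
import cv2
a=cv2.imread('pics/scene0.png')[30:220,280:440];b=cv2.imread('pics/top0.png')[20:210,220:380]
cv2.imwrite('pics/press.png',cv2.resize(cv2.hconcat([a,b]),None,fx=2.5,fy=2.5,interpolation=2))
E
```

```text
[-0.0259  0.0768  0.143 ]
(316, 132) (359, 142) (array([0.6905, 0.1265, 0.1403]), np.float64(0.010253375156282229))
(282, 72) (367, 72) (array([0.7507, 0.1849, 0.2723]), np.float64(0.0017090423220712074))
(318, 96) (380, 130) (array([0.754 , 0.1268, 0.1547]), np.float64(0.00021403487195601582))
(290, 70) (372, 62) (array([0.7455, 0.1673, 0.2992]), np.float64(0.003919305555240623))
(293, 157) (330, 178) (array([0.659 , 0.1836, 0.0228]), np.float64(0.0038874323230866236))
(340, 110) (394, 190) (array([0.7772, 0.081 , 0.0061]), np.float64(0.0003610340569666259))
(256, 123) (330, 150) (array([0.7203, 0.2691, 0.0446]), np.float64(0.02058352406195463))
```

View pics/press.png

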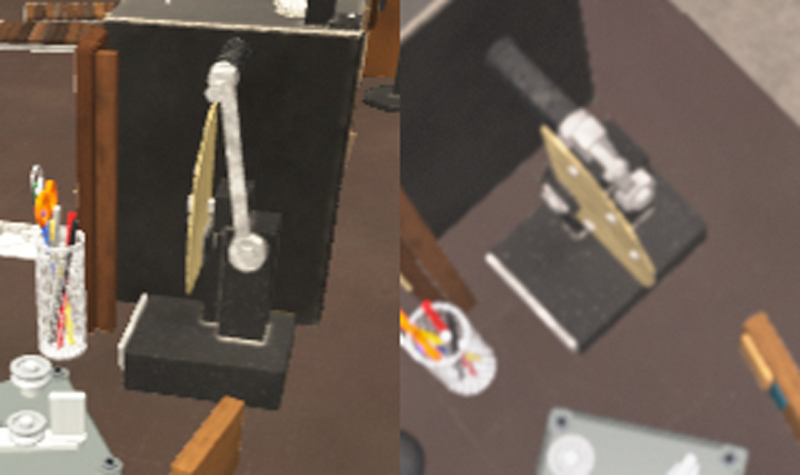

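Run:
```python
from h import *
to([.5237,.0596,.16],-30.5)
```

```text
t 11.17 tcp [ 0.5524 -0.1143  0.1783] y head 18.7 toolz [-0.0098  0.0042 -0.9999] F [ 2.8447 -0.9232  3.9603] w 0.0855
 shift cm [17.3772  2.8763  1.9314]  turn [-0.602  -0.1904 49.2201] or [   0.2317   -0.7327 -130.778 ]
 joints [-0.3633  0.4043  0.59    1.9004 -0.2796  0.9293  0.6877]
```

Emit:
{"api": "jog_arm", "payload": {
  "rows": [
    {"xyz": [3.5,0.6,0],"delta_rot": [0,0,6],"fingers": 0.5},
    {"xyz": [7,1.2,0],"delta_rot": [0,0,12],"fingers": 1},
    {"xyz": [10.5,1.7,0.5],"delta_rot": [0,0,18],"fingers": 1},
    {"xyz": [14,2.3,1],"delta_rot": [-0.3,0,24],"fingers": 1},
    {"xyz": [17.4,2.9,1.9],"delta_rot": [-0.6,-0.2,30],"fingers": 1}
  ],
  "grip_force": 60
}}

```text
clock: 11.58
tcp_pos: [0.524, 0.0613, 0.1611]
orientation: [-2.435, -1.985, -0.006]
contact_force: [0.2, -0.1, -0.4]
grip_width: 0.0255
```

Run:
```python
from h import *
to([.5237,.0596,.11],-30.5)
```

```text
t 11.58 tcp [0.524  0.0613 0.1611] y head -11.6 toolz [ 0.0029  0.0026 -1.    ] F [ 0.1839 -0.0551 -0.432 ] w 0.0255
 shift cm [-0.191  -0.0017  5.1047]  turn [ 0.0999 -0.1987 18.8793] or [   0.282     0.1418 -161.1204]
 joints [-0.7836  0.3787  0.6885  2.013  -0.3201  0.8532 -0.1199]
```

Emit:
{"api": "jog_arm", "payload": {
  "rows": [
    {"xyz": [-0.1,0,0],"delta_rot": [0,0,5],"fingers": 1},
    {"xyz": [-0.2,0,0],"delta_rot": [0,0,10],"fingers": 1},
    {"xyz": [-0.2,0,1.5],"delta_rot": [0,0,15],"fingers": 1},
    {"xyz": [-0.2,0,3],"delta_rot": [0,0,18.9],"fingers": 1},
    {"xyz": [-0.2,0,4],"delta_rot": [0,0,18.9],"fingers": 1}
  ]
}}

```text
clock: 12.0
tcp_pos: [0.5231, 0.0597, 0.1201]
orientation: [-2.728, -1.555, -0.005]
contact_force: [0.3, -0.2, -0.3]
grip_width: 0.0002
```

Run:
```python
from h import *
to([.5237,.0596,.070],-30.5)
f=imaging.grab_frame('scene'); cv2.imwrite('pics/s9.png',cv2.resize(f[100:260,200:400],None,fx=3.6,fy=3.6,interpolation=2))
f=imaging.grab_frame('wrist'); cv2.imwrite('pics/w9.png',f)
```

```text
t 12.00 tcp [0.5231 0.0597 0.1201] y head -30.6 toolz [ 0.0022  0.0023 -1.    ] F [ 0.2637 -0.2468 -0.3452] w 0.0002
 shift cm [0.003  0.05   5.0119]  turn [ 0.0396 -0.1766 -0.1279] or [ -0.2772  -0.0622 179.8719]
 joints [-0.7975  0.4621  0.7253  2.0476 -0.4354  0.7835 -0.3437]
```

View pics/s9.png

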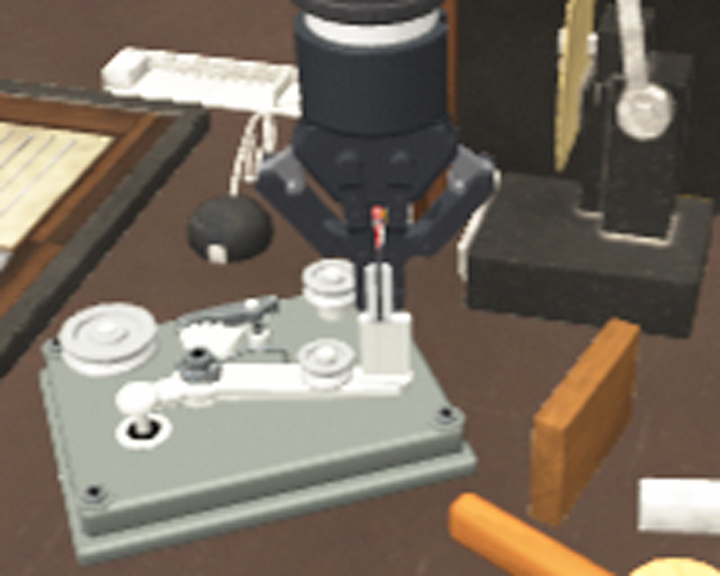

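View pics/w9.png

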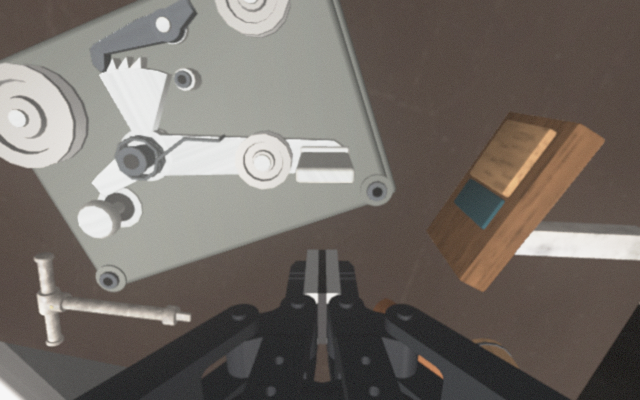

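Run:
```python
from h import *
for p in [(302,165),(354,165),(302,149),(350,149)]: print(onz('wrist',p,.094))
t=np.array([.5075,.8616]);C0=np.array([.5415,.0898]);print('tab near face expected',C0-.004*t, 'far',C0+.004*t)
print(proj('scene',[r.get_obs()['tcp_pos']]),'crop',(proj('scene',[r.get_obs()['tcp_pos']])-[200,100])*3.6)
```

```text
[0.5345 0.1004 0.094 ]
[0.5568 0.0873 0.094 ]
[0.5387 0.1072 0.094 ]
[0.559  0.0954 0.094 ]
tab near face expected [0.5395 0.0864] far [0.5435 0.0932]
[[305.2932 186.6536]] crop [[379.0556 311.9531]]
```

Emit:
{"api": "jog_arm", "payload": {
  "rows": [
    {"xyz": [0,0,1.5],"delta_rot": [0,0,0],"fingers": 1},
    {"xyz": [0,0,3],"delta_rot": [0,0,0],"fingers": 1},
    {"xyz": [0,0,4.3],"delta_rot": [0,0,0],"fingers": 1},
    {"xyz": [0,0,5],"delta_rot": [0,0,0],"fingers": 1},
    {"xyz": [0,0,5],"delta_rot": [0,0,0],"fingers": 1}
  ]
}}

```text
clock: 12.52
tcp_pos: [0.5217, 0.0592, 0.0687]
orientation: [-2.724, -1.561, 0.002]
contact_force: [-1.0, -0.4, -0.3]
grip_width: -0.0
```

Emit:
{"api": "jog_arm", "payload": {
  "rows": [
    {"xyz": [0.3,0,0],"delta_rot": [0,0,0],"fingers": 1},
    {"xyz": [0.7,0,0],"delta_rot": [0,0,0],"fingers": 1},
    {"xyz": [1.1,0,0],"delta_rot": [0,0,0],"fingers": 1},
    {"xyz": [1.5,0,0],"delta_rot": [0,0,0],"fingers": 1},
    {"xyz": [1.8,0,0],"delta_rot": [0,0,0],"fingers": 1}
  ]
}}

```text
clock: 12.93
tcp_pos: [0.5315, 0.0756, 0.0692]
orientation: [-2.723, -1.562, 0.0]
contact_force: [-0.4, -0.3, -0.0]
grip_width: 0.0
```

```bash
cat > tab.py <<'E'
from h import *
import sys
th=float(sys.argv[1]); d=float(sys.argv[2]) if len(sys.argv)>2 else .015
P=np.array([.4455,.147])
o=r.get_obs(); Rm=R.from_rotvec(o['orientation']).as_matrix()
f=o['contact_force']; tv=o['tcp_pos'][:2]-P
# current implied arm angle if in contact: tcp = P + L u - d t
L=np.sqrt(max(tv@tv-d*d,0)); now=np.arctan2(tv[1],tv[0])+np.arctan2(d,L)-np.radians(-30.5)
print('implied theta %.3f radial %.4f force along tool x %.2f y %.2f z %.2f'%(now,L,*(Rm.T@f)))
a=np.radians(-30.5)+th;u=np.array([np.cos(a),np.sin(a)]);t=np.array([-u[1],u[0]])
g=P+.112*u-d*t
to([g[0],g[1],.070],np.degrees(a))
E
python3 tab.py 0.1
```

```text
implied theta -0.026 radial 0.1108 force along tool x -0.46 y -0.14 z 0.00
t 12.93 tcp [0.5315 0.0756 0.0692] y head -30.3 toolz [-0.001   0.0016 -1.    ] F [-0.3523 -0.3222 -0.0036] w 0.0000
 shift cm [ 1.4075  0.2633 -0.0805]  turn [-0.0928 -0.0519 -5.5404] or [ -0.0791   0.1414 174.4596]
 joints [-0.753   0.5561  0.6473  2.0479 -0.518   0.7025 -0.3007]
```

Not yet touching (force ~0). Continue along the arc in small steps.

Emit:
{"api": "jog_arm", "payload": {
  "rows": [
    {"xyz": [0.3,0,0],"delta_rot": [0,0,-1],"fingers": 1},
    {"xyz": [0.6,0.1,0],"delta_rot": [0,0,-2],"fingers": 1},
    {"xyz": [0.9,0.15,0],"delta_rot": [0,0,-3],"fingers": 1},
    {"xyz": [1.2,0.2,0],"delta_rot": [0,0,-4.5],"fingers": 1},
    {"xyz": [1.4,0.25,0],"delta_rot": [0,0,-5.5],"fingers": 1}
  ]
}}

```text
clock: 13.35
tcp_pos: [0.5393, 0.0857, 0.0688]
orientation: [-2.643, -1.693, 0.005]
contact_force: [-5.8, -3.7, 1.8]
grip_width: 0.0001
```

```bash
python3 tab.py 0.2
```

```text
implied theta 0.088 radial 0.1111 force along tool x -5.78 y -3.77 z -1.74
t 13.35 tcp [0.5393 0.0857 0.0688] y head -24.7 toolz [-0.0042  0.0007 -1.    ] F [-5.8302 -3.6785  1.7605] w 0.0001
 shift cm [ 1.2618  0.2048 -0.1189]  turn [-0.2354  0.0539 -5.6738] or [  0.0821   0.3584 174.3258]
 joints [-0.7437  0.5628  0.6198  2.023  -0.497   0.7114 -0.2409]
```

Emit:
{"api": "jog_arm", "payload": {
  "rows": [
    {"xyz": [0.3,0,0],"delta_rot": [0,0,-1],"fingers": 1},
    {"xyz": [0.6,0.1,0],"delta_rot": [0,0,-2],"fingers": 1},
    {"xyz": [0.9,0.15,0],"delta_rot": [0,0,-3.5],"fingers": 1},
    {"xyz": [1.2,0.2,0],"delta_rot": [0,0,-4.7],"fingers": 1},
    {"xyz": [1.3,0.2,0],"delta_rot": [0,0,-5.7],"fingers": 1}
  ]
}}

```text
clock: 13.77
tcp_pos: [0.5456, 0.0955, 0.0685]
orientation: [-2.554, -1.823, 0.009]
contact_force: [-4.3, -4.1, 3.0]
grip_width: 0.0005
```

```bash
python3 tab.py 0.3;python3 - <<'E'
from h import *
f=imaging.grab_frame('scene'); cv2.imwrite('pics/s10.png',cv2.resize(f[120:260,200:360],None,fx=4,fy=4,interpolation=2))
f=imaging.grab_frame('wrist'); cv2.imwrite('pics/w10.png',f)
E
```

```text
implied theta 0.191 radial 0.1116 force along tool x -5.29 y -2.75 z -3.00
t 13.77 tcp [0.5456 0.0955 0.0685] y head -19.0 toolz [-0.0065 -0.0006 -1.    ] F [-4.2943 -4.1062  3.0274] w 0.0005
 shift cm [ 1.2237  0.1526 -0.1522]  turn [-0.3504  0.1363 -5.6394] or [  0.2076   0.5337 174.3597]
 joints [-0.7354  0.5674  0.5924  2.0017 -0.4751  0.7179 -0.1783]
```

View pics/s10.png

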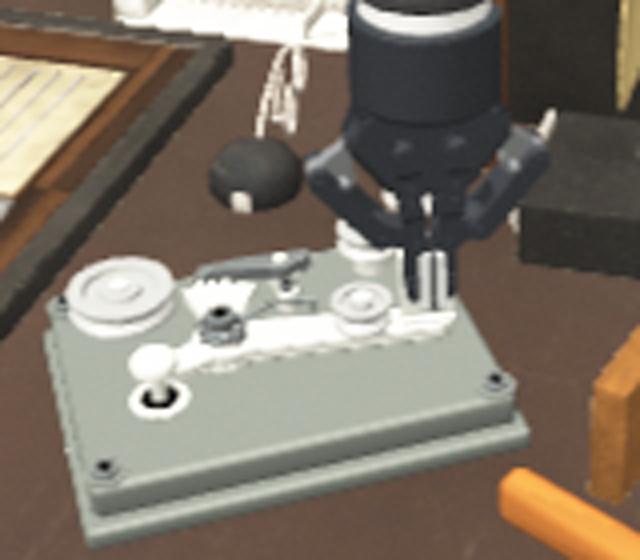

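View pics/w10.png

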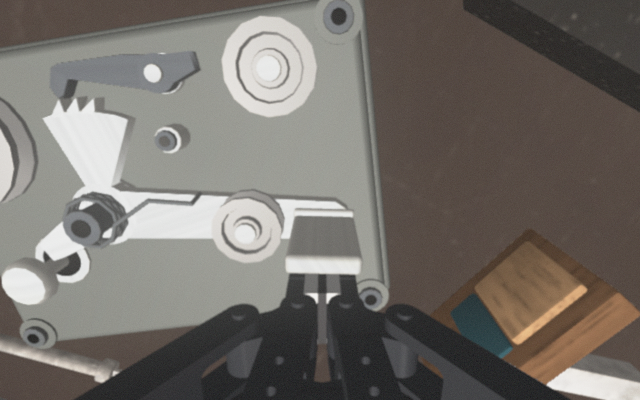

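Emit:
{"api": "jog_arm", "payload": {
  "rows": [
    {"xyz": [0.3,0,0],"delta_rot": [0,0,-1],"fingers": 1},
    {"xyz": [0.6,0.1,0],"delta_rot": [0,0,-2],"fingers": 1},
    {"xyz": [0.9,0.15,0],"delta_rot": [0,0,-3.5],"fingers": 1},
    {"xyz": [1.2,0.2,0],"delta_rot": [0,0,-4.7],"fingers": 1},
    {"xyz": [1.3,0.2,0],"delta_rot": [0,0,-5.7],"fingers": 1}
  ]
}}

```text
clock: 14.28
tcp_pos: [0.5506, 0.1053, 0.0682]
orientation: [-2.46, -1.948, 0.014]
contact_force: [-4.4, -6.5, 3.2]
grip_width: -0.0001
```

```bash
python3 tab.py 0.4
```

```text
implied theta 0.288 radial 0.1121 force along tool x -7.30 y -2.79 z -3.14
t 14.28 tcp [0.5506 0.1053 0.0682] y head -13.2 toolz [-0.009  -0.0025 -1.    ] F [-4.361  -6.4612  3.1953] w -0.0001
 shift cm [ 1.2622  0.1052 -0.1823]  turn [-0.4839  0.2349 -5.6555] or [  0.3577   0.7368 174.3426]
 joints [-0.7287  0.5712  0.566   1.9827 -0.4526  0.7239 -0.1167]
```

Emit:
{"api": "jog_arm", "payload": {
  "rows": [
    {"xyz": [0.3,0,0],"delta_rot": [0,0,-1],"fingers": 1},
    {"xyz": [0.6,0.05,0],"delta_rot": [0,0,-2],"fingers": 1},
    {"xyz": [0.9,0.1,0],"delta_rot": [-0.2,0.1,-3.5],"fingers": 1},
    {"xyz": [1.2,0.1,0],"delta_rot": [-0.4,0.2,-4.7],"fingers": 1},
    {"xyz": [1.3,0.1,0],"delta_rot": [-0.4,0.2,-5.7],"fingers": 1}
  ]
}}

```text
clock: 14.7
tcp_pos: [0.5543, 0.1154, 0.0682]
orientation: [2.362, 2.07, -0.005]
contact_force: [-2.1, -8.0, 3.4]
grip_width: -0.0003
```

```bash
python3 tab.py 0.5
```

```text
implied theta 0.382 radial 0.1123 force along tool x -8.22 y -1.06 z -3.37
t 14.70 tcp [0.5543 0.1154 0.0682] y head -7.5 toolz [-0.002  -0.0027 -1.    ] F [-2.1262 -8.0031  3.3937] w -0.0003
 shift cm [ 1.3216  0.0892 -0.1861]  turn [-0.1024  0.1661 -5.6809] or [  0.2529   0.1559 174.3188]
 joints [-0.725   0.5691  0.5394  1.9735 -0.4317  0.7162 -0.0542]
```

Emit:
{"api": "jog_arm", "payload": {
  "rows": [
    {"xyz": [0.3,0,0],"delta_rot": [0,0,-1],"fingers": 1},
    {"xyz": [0.6,0.05,0],"delta_rot": [0,0,-2],"fingers": 1},
    {"xyz": [0.9,0.1,0],"delta_rot": [-0.1,0.1,-3.5],"fingers": 1},
    {"xyz": [1.2,0.1,0],"delta_rot": [-0.1,0.1,-4.7],"fingers": 1},
    {"xyz": [1.3,0.1,0],"delta_rot": [-0.1,0.1,-5.7],"fingers": 1}
  ]
}}

```text
clock: 15.12
tcp_pos: [0.557, 0.1256, 0.0682]
orientation: [2.255, 2.184, -0.005]
contact_force: [-0.3, -6.6, 2.6]
grip_width: -0.0001
```

```bash
python3 tab.py 0.6
```

```text
implied theta 0.475 radial 0.1126 force along tool x -6.57 y -0.06 z -2.58
t 15.12 tcp [0.557  0.1256 0.0682] y head -1.8 toolz [-0.0005 -0.0038 -1.    ] F [-0.2734 -6.5538  2.609 ] w -0.0001
 shift cm [ 1.4048  0.0761 -0.1864]  turn [-0.0317  0.2172 -5.7217] or [  0.3306   0.0482 174.2779]
 joints [-0.7214  0.5688  0.5136  1.9618 -0.4095  0.7157  0.0071]
```

Emit:
{"api": "jog_arm", "payload": {
  "rows": [
    {"xyz": [0.3,0,0],"delta_rot": [0,0,-1],"fingers": 1},
    {"xyz": [0.6,0.05,0],"delta_rot": [0,0,-2],"fingers": 1},
    {"xyz": [0.9,0.05,0],"delta_rot": [0,0.1,-3],"fingers": 1},
    {"xyz": [1.1,0.1,0],"delta_rot": [0,0.2,-4],"fingers": 1},
    {"xyz": [1.1,0.1,0],"delta_rot": [0,0.2,-4],"fingers": 1}
  ]
}}

```text
clock: 15.53
tcp_pos: [0.5584, 0.1339, 0.0682]
orientation: [2.179, 2.262, -0.004]
contact_force: [-2.2, -8.0, 3.0]
grip_width: 0.0002
```

```bash
python3 tab.py 0.6;python3 - <<'E'
from h import *
f=imaging.grab_frame('wrist'); cv2.imwrite('pics/w11.png',f)
f=imaging.grab_frame('top'); cv2.imwrite('pics/t11.png',cv2.resize(f[150:310,230:390],None,fx=3.7,fy=3.7,interpolation=2))
E
```

```text
implied theta 0.549 radial 0.1127 force along tool x -7.93 y -2.48 z -2.99
t 15.53 tcp [0.5584 0.1339 0.0682] y head 2.1 toolz [-0.001 -0.003 -1.   ] F [-2.1813 -8.0042  3.0187] w 0.0002
 shift cm [ 0.5747  0.0065 -0.1848]  turn [-0.0644  0.169  -1.7378] or [  0.2629   0.1002 178.262 ]
 joints [-0.7188  0.5689  0.4943  1.953  -0.3952  0.7173  0.0499]
```

View pics/w11.png

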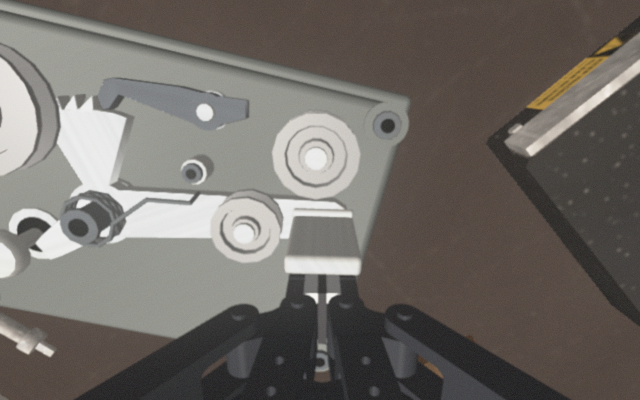

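View pics/t11.png

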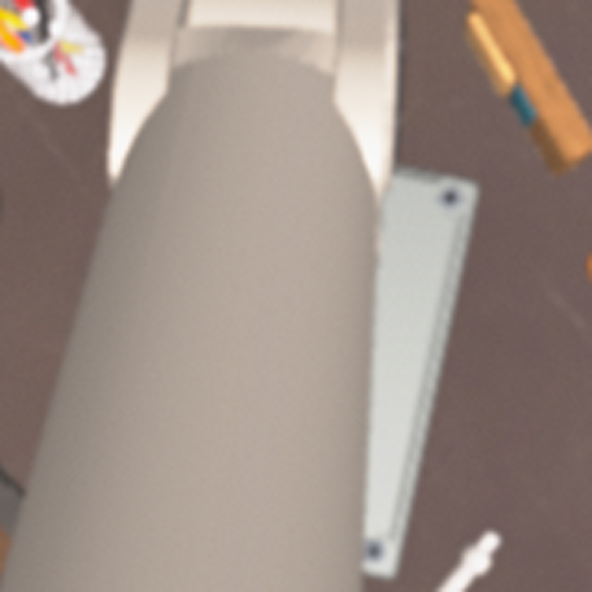

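```bash
python3 - <<'E'
from h import *
h=lambda a,b,z:np.degrees(np.arctan2(*(onz('wrist',b,z)-onz('wrist',a,z))[1::-1]))
print('tab near edge',h((286,262),(359,264),.094),'arm far edge',h((135,190),(340,205),.048),'bed edge right',h((402,115),(362,265),.036))
print('near edge pt',onz('wrist',(322,262),.094))
a=onz('wrist',(80,222),.062);b=onz('wrist',(322,238),.094);print('pivot',a)
for z in (.094,):
    m=(onz('wrist',(322,212),z)+onz('wrist',(322,262),z))/2; print(m, np.degrees(np.arctan2(*(m[:2]-np.array([.4455,.147]))[::-1])))
E
python3 - <<'E'
import cv2
f=cv2.imread('pics/w11.png')[60:290,20:380]
cv2.imwrite('pics/w11c.png',cv2.resize(f,None,fx=2.2,fy=2.2,interpolation=2))
E
```

```text
tab near edge 0.3405713616016067 arm far edge -2.3474694591281082 bed edge right -99.14005062958765
near edge pt [0.557 0.15  0.094]
pivot [0.4442 0.1488 0.062 ]
[0.5566 0.1602 0.094 ] 6.777558862118831
```

View pics/w11c.png

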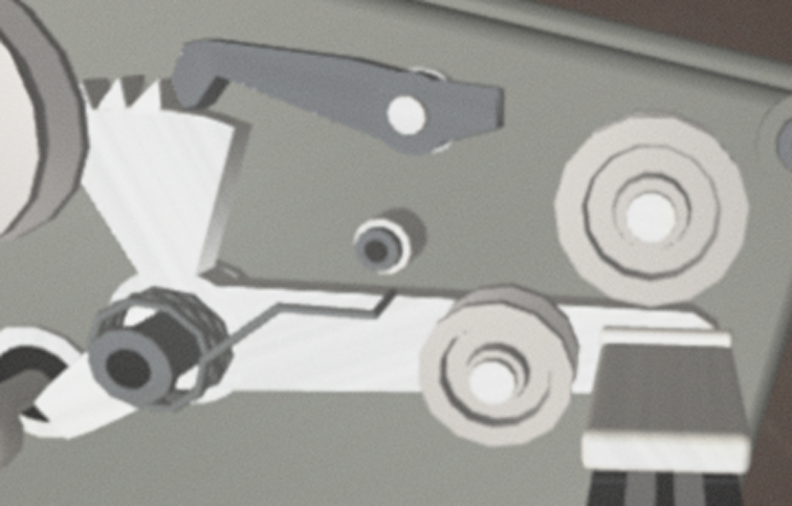

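Emit:
{"api": "jog_arm", "payload": {
  "rows": [
    {"xyz": [0.2,0,0],"delta_rot": [0,0,-0.5],"fingers": 1},
    {"xyz": [0.4,0,0],"delta_rot": [0,0,-1.5],"fingers": 1},
    {"xyz": [0.4,0,0],"delta_rot": [0,0,-1.7],"fingers": 1},
    {"xyz": [0.4,0,0],"delta_rot": [0,0,-1.7],"fingers": 1},
    {"xyz": [0.4,0,0],"delta_rot": [0,0,-1.7],"fingers": 1}
  ]
}}

```text
clock: 16.05
tcp_pos: [0.5587, 0.1342, 0.0683]
orientation: [2.147, 2.288, -0.008]
contact_force: [0.4, -7.9, 1.5]
grip_width: -0.0001
```

Emit:
{"api": "jog_arm", "payload": {
  "rows": [
    {"xyz": [0.1,0,0],"delta_rot": [0,0,0],"fingers": 1},
    {"xyz": [0.1,0,0],"delta_rot": [0,0,0],"fingers": 1},
    {"xyz": [0.1,0,0],"delta_rot": [0,0,0],"fingers": 1},
    {"xyz": [0.1,0,0],"delta_rot": [0,0,0],"fingers": 1},
    {"xyz": [0.1,0,0],"delta_rot": [0,0,0],"fingers": 1}
  ]
}}

```text
clock: 16.47
tcp_pos: [0.5586, 0.1321, 0.0682]
orientation: [2.147, 2.285, -0.012]
contact_force: [-0.8, -7.6, 1.9]
grip_width: 0.0003
```

```bash
python3 tab.py 0.6;python3 - <<'E'
from h import *
f=imaging.grab_frame('wrist'); cv2.imwrite('pics/w12.png',cv2.resize(f[60:290,20:380],None,fx=2.2,fy=2.2,interpolation=2))
f=imaging.grab_frame('scene'); cv2.imwrite('pics/s12.png',f)
E
python3 tab.py 0.6
```

```text
implied theta 0.533 radial 0.1131 force along tool x -7.51 y -1.32 z -1.84
t 16.47 tcp [0.5586 0.1321 0.0682] y head 3.6 toolz [-0.0009 -0.0094 -1.    ] F [-0.8478 -7.5617  1.9111] w 0.0003
 shift cm [ 0.7547  0.0121 -0.1823]  turn [-0.087   0.5355 -0.3138] or [  0.8397   0.1364 179.6842]
 joints [-0.7179  0.5687  0.4927  1.9523 -0.384   0.7173  0.0656]
implied theta 0.532 radial 0.1131 force along tool x -7.30 y -1.34 z -2.18
t 16.57 tcp [0.5586 0.132  0.0682] y head 3.6 toolz [-0.0009 -0.0094 -1.    ] F [-0.8781 -7.3465  2.2477] w 0.0002
 shift cm [ 0.759   0.0105 -0.183 ]  turn [-0.0865  0.5367 -0.3203] or [  0.8416   0.1356 179.6777]
 joints [-0.7179  0.5688  0.4927  1.9523 -0.384   0.7173  0.0655]
```

View pics/w12.png

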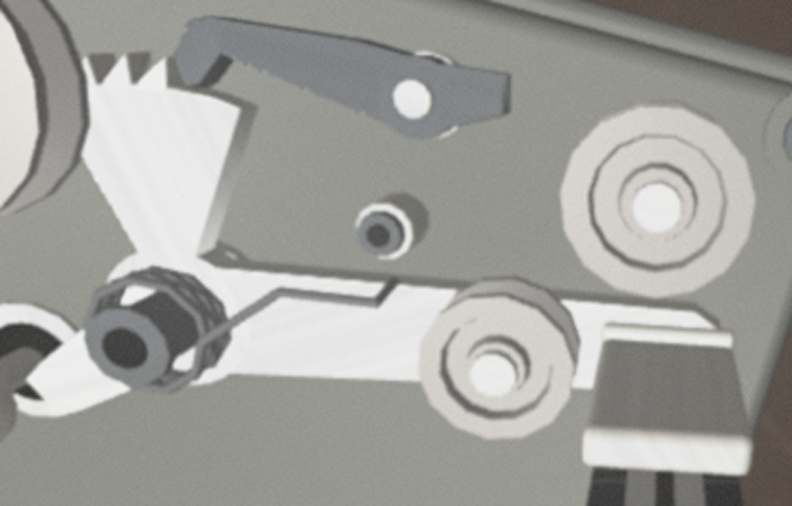

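View pics/s12.png

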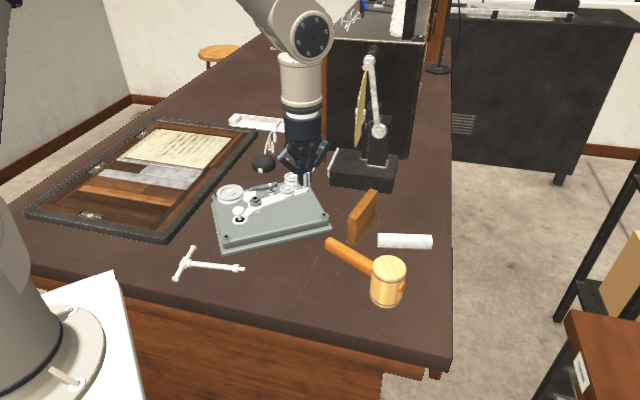

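Emit:
{"api": "jog_arm", "payload": {
  "rows": [
    {"xyz": [0.3,0,0],"delta_rot": [0,0,0],"fingers": 1},
    {"xyz": [0.6,0,0],"delta_rot": [0,0.3,0],"fingers": 1},
    {"xyz": [0.8,0,0],"delta_rot": [0,0.5,0],"fingers": 1},
    {"xyz": [0.8,0,0],"delta_rot": [0,0.5,0],"fingers": 1},
    {"xyz": [0.8,0,0],"delta_rot": [0,0.5,0],"fingers": 1}
  ]
}}

```text
clock: 16.98
tcp_pos: [0.5587, 0.1368, 0.0683]
orientation: [2.152, 2.286, -0.005]
contact_force: [-0.1, -7.8, 0.9]
grip_width: -0.0003
```

```bash
python3 tab.py 0.6;python3 - <<'E'
from h import *
for i in range(6):
    f=imaging.grab_frame('wrist')
    o=r.get_obs(); print(o['clock'],o['tcp_pos'],o['contact_force'],abs(o['qvel']).max())
cv2.imwrite('pics/w13.png',cv2.resize(f[60:290,20:380],None,fx=2.2,fy=2.2,interpolation=2))
E
python3 tab.py 0.6
```

```text
implied theta 0.575 radial 0.1126 force along tool x -7.83 y -0.58 z -0.87
t 16.98 tcp [0.5587 0.1368 0.0683] y head 3.5 toolz [-0.0008 -0.0039 -1.    ] F [-0.1044 -7.8496  0.9046] w -0.0003
 shift cm [ 0.2851 -0.0222 -0.1758]  turn [-0.06    0.2181 -0.42  ] or [  0.3418   0.094  179.5796]
 joints [-0.7198  0.5688  0.489   1.9504 -0.3895  0.7176  0.0624]
17.0333 [0.5586 0.1367 0.0683] [ 0.3487 -8.1652  0.3772] 0.0019052633414029004
17.0833 [0.5586 0.1367 0.0682] [ 0.1724 -8.3184  2.4045] 0.002479524244962928
17.1333 [0.5586 0.1367 0.0682] [-0.4998 -8.0283  1.7021] 0.0017290243037458271
17.1833 [0.5587 0.1367 0.0683] [-0.8228 -9.0749  1.4532] 0.0030829078583425964
17.2333 [0.5587 0.1366 0.0683] [-1.147  -8.4238  2.3985] 0.002378384224883085
17.2833 [0.5587 0.1366 0.0683] [ 0.1609 -9.0489  1.5496] 0.002751080457184858
implied theta 0.574 radial 0.1126 force along tool x -9.05 y -0.39 z -1.51
t 17.28 tcp [0.5587 0.1366 0.0683] y head 3.4 toolz [-0.0008 -0.004  -1.    ] F [ 0.1609 -9.0489  1.5496] w -0.0002
 shift cm [ 0.2971 -0.0233 -0.1757]  turn [-0.0575  0.2242 -0.4297] or [  0.3513   0.0902 179.57  ]
 joints [-0.7197  0.5688  0.4891  1.9505 -0.3894  0.7175  0.0624]
```

View pics/w13.png

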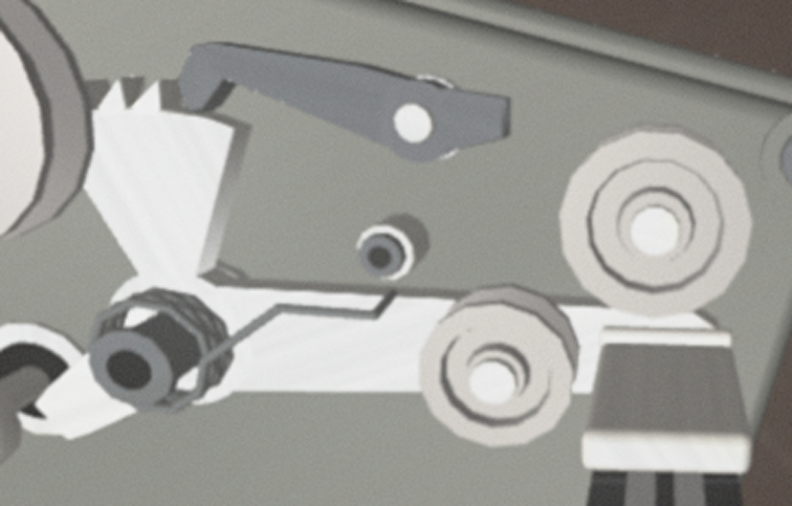

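```bash
python3 -c "
from bench import r
print(r.hand_in()); o=r.get_obs(); print(o['clock'],o['tcp_pos'],o['contact_force'])"
```

```text
the job is handed in; nothing more can be done
None
the job is handed in; nothing more can be done
```

I finished the job and handed it in at about 17.3 s; no verdict was reported, so what follows is from my own checks.

- **Stop pin:** I pressed it down with the mallet's face until the wrist force rose to about 26 N. That is well above the 10 N the pin takes, so it was against its stop. In the picture afterwards the pin head sat at its home height.
- **Mallet:** it is standing on the bench near its original place, released and clear of the unit. As it touched down, the wrist force briefly reached about 60 N, under the 120 N limit.
- **Tensioner arm:** the closed fingers are holding the tab pushed back at about 0.57 rad, worked out from the tool position. The push is steady at 8–9 N. The last wrist picture shows the pawl dropped in behind the third tooth with a visible gap.
- **Disagreement:** before the last push, the tool position gave 0.549 rad, while angles read from the wrist picture gave about 0.51–0.54 rad. I pushed about 3–5 mm further to clear the 0.51 rad limit safely.
- **Other things:** the fingers stayed off the pin. The metal bar and tape measure look unmoved in the last picture.

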